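Open the sample cooler, lock its lid stay and take out the vial rack

ROBOT

A 7-joint arm with a two-finger parallel gripper is mounted at the origin on the work surface. World frame = base frame: x ahead of the robot, y to its left, z up, the work surface at z = 0. Lengths are in mm, angles in degrees, forces in N, time in s.
With the tool pointing down it reaches from about 400 to 850 mm from the base axis. Payload 4.4 kg.
Tool frame: the origin (TCP) lies midway between the tips of the shut fingers; the grasp point (between the pads) lies robot.tcp_to_grasp behind it (robot.tcp_to_grasp is the distance from the TCP to the grasp point, in mm); z points along the fingers, y is the direction in which the jaws open and shut (so a half turn about z gives the same grasp; the last joint's range is limited). The gripper opens to 94 mm and grips with 3 to 60 N. Pads are 16 mm wide; open, the fingers measure 119 mm over their backs; the gripper's body (75 mm by 177 mm) begins 78 mm behind the grasp point.
Start: joints at [-71.666, 36.005, 2.206, 86.941, -1.547, 57.084, -1.146], TCP at [244.572, 602.248, 205.478] pointing down, gripper open.
Joint ranges: [-175.42, 175.42], [-21.48, 121.26], [-71.46, 75.88], [10.55, 141.38], [-63.04, 243.04], [13.31, 113.54], [-168.57, 168.57]. Speed limits (degrees/s): [147.25, 147.25, 180, 180, 180, 180, 180].

INTERFACE

Orientations are given as [roll, pitch, yaw] about the fixed x, y, z axes, in that order (R = Rz(yaw) Ry(pitch) Rx(roll)).
In Python, from station import robot gives the robot as it stands.
- The arm moves only by the shell command python3 -m inch 'ROWS' [FORCE]. ROWS is JSON, a list of rows, each an object with "xyz": the shift along the world's x, y, z in units of 40 mm (1.0 is 40 mm), a list of three; "angular": the turn, a rotation vector about the world's x, y, z in units of 5 degrees (1.0 is 5 degrees), a list of three; "gripper": the gripper command: -1 is fully open, 1 is shut, values between are in proportion. In form: [{"xyz": [tx, ty, tz], "angular": [rx, ry, rz], "gripper": gripper}, ...]. A call has 1 to 5 rows; each row shifts and turns the commanded pose from where the row before left it; what a row does not reach is not made up. A row lasts 1/8 s, in which the tool goes at most 62.5 mm and 10.7 degrees, less where a joint would pass 70% of its speed; a pose out of reach is approached as far as the arm can. A call is refused whole if a number of a shift passes 1 or a number of a turn 1, either way. A call with a gripper value outside its range is refused whole. The fingers move at their own pace and stop on an object; FORCE is the grip in N (left out, the last holds). Time passes only in rows, so rows that do not move let the fingers close. It gives the time, the measured TCP pose, the force and the opening at its end, in the units of the state.
- robot.get_obs(): the state, without advancing time (a new reading comes with each control period).
- robot.get_image(name): name is "scene" or "top" or "wrist"; returns a dict with "img" (480x640x3 uint8, red, green, blue), "vfov" (degrees; the focal length in pixels is half the picture's height over the tangent of half this angle, whatever the lens; pixels are square), "cx", "cy" (the principal point, pixels), "T" (4x4, takes a point from camera to world coordinates). Camera axes: x right, y down, z forward; pixel columns grow to the right and rows downward; lengths in mm; the calibration is good to about 2 mm. The wrist camera is an equidistant fisheye: a pixel r from the principal point sees the ray r / f radians off the axis. A picture is of the moment at which its call begins. There is no depth.
- robot.finish_job(): hands the job in, once; it reports no verdict.
Trained networks look in the newest picture that a camera, given by its name, has taken for a name from the list of things; names that differ only in an ending like _2 or _b are one class to them, and where a whole thing is asked for, a point or a joint stands for the part that bears it (a point fixed in the world has none). Each returns a list of dicts, best first, with "confidence" (0 to 1); they miss things now and then, are a little off and sometimes report something else, mostly with a low value. They report only what shows in the picture. A call takes as long as a camera call. They do not tell look-alikes from the thing itself.
- robot.look_for(camera, target): "centre" ([column, row] in pixels, amid what is visible of it).
- robot.mark_of(camera, target): "centre" ([column, row] in pixels: a listed point, or the origin of a listed thing).
The state is a dict: "time": time; "joints": joint angles; "qd": joint speeds; "joint_torque": joint torques, N m; "tool_pos": TCP position; "ee_rot": TCP orientation; "contact_force": force on the tool from outside, world axes, zero at the start; "moment": the same for the moment, N m; "width": finger opening in mm.
Only numpy, scipy, OpenCV 4.12 (cv2) and the standard library are available. Lean on these libraries where they do the work, as an engineer would, in place of code of your own. Each camera call takes 0.05 s, during which the arm holds its last target.

TASK

Raise the sample cooler's lid by its front tab and press the elbow of its folding stay through straight to the stop, so that the lid stays up by itself. Then lift the vial rack (the one with the carrying handle) out of the cooler, keep it upright and set it down gently, flat inside the empty steel tray. Leave the lid locked open, and leave the well plate and everything else on the bench where it is.

Things in the scene. Friction and masses are not known exactly. Their poses are not given: they have to be found in the camera images.
- cooler: Sample cooler: fixed white tub with dark front panel, 210 deep (x) by 340 wide (y) by 105 mm high; inside 170 by 300 mm, inner floor 25 mm and rim 105 mm above the bench. Origin: centre of its underside. x from its front (lid tab) to its hinge side, y to its left. The vial rack and the well plate stand inside, side by side in either order; folding stay outside on the right (-y).
- lid (a joint): Angle of the cooler's lid: 0 shut, about 1.40 at most, with the stay straight; hinged along the top rear edge. White frame with a window, 210 by 340 by 18 mm, about 0.6 kg. Let go above about 1.2 it rests on the friction of hinge and stay with the elbow still bent; let go below about 1.0 it sinks shut (it is damped). Only the locked stay makes it safe.
- lid_hinge (a point): Point on the lid's hinge axis (along y), mid width: in the cooler's frame (105, 0, 105) mm.
- lid_tab (a point): Grip point of the lid's front tab: black block 44 mm wide (y), 14 mm thick, sticking out 40 mm from the middle of the lid's front edge. Point in its middle, 230 mm from the hinge axis, 11 mm above it when shut, 20 mm in front of the lid's edge. Pinched at its two ends (along y) it can turn between the pads as the lid rises, so the gripper may stay upright. Axes turn with the lid.
- elbow (a point): Centre of the black round thumb knob, 22 mm across and 12 mm long (along y), on the outer side of the stay's elbow, 192 mm to the right of the cooler's middle. The stay is two flat steel links 14 mm wide, each 88 mm between pivots, in an upright plane beside the cooler, folded forward when shut. With the lid nearly up the knob is about 140 to 160 mm above the bench.
- stay_elbow (a joint): Angle of the stay's elbow: 0 folded (lid shut), about 2.1 when the lid stands at 1.3 (elbow bent to the front), 2.64 straight, 2.84 at its stop past straight, locked by the lid's weight. To lock: press the knob slowly, with 5 to 15 N, back towards the hinge side and down, some 35 degrees below level, square to the line box_pivot to lid_pivot, until it stops about 9 mm behind that line.
- box_pivot (a point): Where the stay's lower link is pivoted on the cooler's right side: in the cooler's frame (-5, -184, 70) mm.
- lid_pivot (a point): Where the stay's upper link is pivoted on the lid's right edge, 110 mm from the hinge axis.
- vial_rack: The same vial rack; origin at the centre of its underside.
- rack_center (a point): Vial rack, loose in the cooler: aluminium block 128 (x) by 86 (y) mm with 28 amber black-capped vials up to 45 mm high and, along x over its middle, a carrying bar 12 mm wide (y) and 12 mm thick; 75 mm high in all, about 0.4 kg. Point at its centre, 37.5 mm above its underside; the middle of the carrying bar is 31.5 mm above the point. Axes: x along the bar, z up.
- plate_center (a point): Well plate, loose in the cooler beside the rack: a plain white block 128 by 86 by 44 mm with square wells and no handle. Point at its centre, 22 mm above its underside. To be left in the cooler.
- tray_floor (a point): Empty shallow steel tray fixed on the bench to the left of the cooler, 192 (x) by 150 (y) mm outside, walls 4 mm thick and 14 mm high, inside 184 by 142 mm. The point is the middle of its inner floor, 4 mm above the bench; x along its long side.
- amber_bottle: Bystander: amber glass bottle, 72 mm across, 190 mm high, at the right rear. Origin at its base.
- small_bottle: Bystander: small clear bottle, 48 mm across, 100 mm high, behind the cooler. Origin at its base.
- beaker: Bystander: glass beaker, 72 mm across, 95 mm high, to the right of the cooler. Origin at its base.
- cap_jar: Bystander: jar, 54 mm across, 70 mm high, in front of the cooler to the left. Origin at its base.
- vial_carton: Bystander: cardboard carton 110 by 80 by 60 mm, at the front right. Origin at its base.
- tip_box: Bystander: pipette tip box 120 by 85 by 62 mm, at the left rear. Origin at its base.
- driver: Bystander: screwdriver 160 mm long lying in front of the cooler. Origin on its underside.
There are look-alikes about, which are no part of the job. Of the things that look like the part that bears tray_floor, the largest one is meant.

How it is judged (in metres and radians):
On the way, in this order (a step that is already met when the one before it is completed fails the run):
1. the lid is up with its stay locked past straight, and nothing of the robot holds it (value of joint stay_elbow above 2.74 rad and value of joint lid above 1.3 rad and contact force between each of the arm, the fingers and cooler below 0.5 N), for 0.3 s.
2. the vial rack is lifted clear of the cooler's rim with the lid locked up (height (world z) of rack_center above 0.145 m and value of joint stay_elbow above 2.74 rad), for 0.1 s.
At the end, for the whole second after the job is handed in: Stay locked past straight (elbow over 2.74) with the lid up (over 1.3); vial rack flat (0.06 rad), at rest on the steel tray's floor, its centre within 40 mm of the tray's middle along each side; well plate still in its place in the cooler (within 30 mm) (value of joint stay_elbow above 2.74 rad and value of joint lid above 1.3 rad and x of rack_center in the frame of tray_floor between -0.04 and 0.04 m and y of rack_center in the frame of tray_floor between -0.04 and 0.04 m and z of rack_center in the frame of tray_floor below 0.0415 m and angle between rack_center's own z axis and vertical below 0.06 rad and linear speed of vial_rack below 0.02 m/s and z of plate_center in the frame of cooler below 0.055 m and distance of plate_center from where it was at the start of the episode below 0.03 m); the robot touches nothing.
It fails at once if the vial rack is tipped by more than 0.6 rad (angle between rack_center's own z axis and vertical above 0.6 rad).
It fails at once if the vial rack is dropped or flung (faster than 0.9 m/s) (linear speed of vial_rack above 0.9 m/s).
It fails at once if a bystander is pushed by more than 30 mm, or the well plate by more than 30 mm (distance of any of plate_center, amber_bottle, small_bottle, beaker, cap_jar, vial_carton, tip_box, driver from where it was at the start of the episode above 0.03 m).
It also fails if it takes over 72 s, if anything falls off the work surface, if the arm or the gripper's body presses on something with over 40 N, if the wrist force passes 120 N, or if a joint passes its speed limit or range.

## Working session

There is one attempt and no reset: what is moved stays moved. The work goes in short steps, Python scripts to look and compute and a shell command to move; the robot and the scene stay as the last step left them, time stands still between calls to the robot, and variables do not carry over. Pictures are saved under pics/ and viewed, and the job is handed in when it is done.

```bash
ls; mkdir -p pics; python3 - <<'E'
from station import robot
import cv2
print(robot.get_obs(), robot.tcp_to_grasp)
for c in ["scene","top","wrist"]:
    d=robot.get_image(c); cv2.imwrite(f"pics/{c}0.png",d["img"][:,:,::-1]); print(c,d["vfov"],d["cx"],d["cy"],d["T"])
E
```

```text
pics
{'time': 0.0, 'joints': array([-71.66604157,  36.0575784 ,   2.2019254 ,  86.99760455,
        -1.54830078,  57.0813251 ,  -1.14632111]), 'qd': array([ 0.03658696, -0.03580259, -0.08828127, -0.14816739,  0.02750547,
       -0.04537635, -0.02507095]), 'joint_torque': array([ 3.59639498e-04, -5.49714375e+01,  1.14300091e+00, -1.86632234e+01,
       -5.23952662e-02,  2.34927109e-02,  1.57495278e-04]), 'tool_pos': array([244.29634023, 601.61973945, 204.56006956]), 'ee_rot': array([-1.79893132e+02, -1.13669505e-04,  1.57895338e+02]), 'contact_force': array([ 0.58845013, -0.30030247, -0.54620105]), 'moment': array([ 0.01890289, -0.01156226,  0.05285861]), 'width': 93.84671360424042} 18.8
scene 52.28211229193753 323.6883047258715 232.8677240159979 [[-7.15571026e-01  5.65688477e-01 -4.09822711e-01  1.07344334e+03]
 [ 6.98528150e-01  5.82885470e-01 -4.15093908e-01  6.04862571e+02]
 [ 4.06586336e-03 -5.83301874e-01 -8.12245279e-01  1.25321396e+03]
 [ 0.00000000e+00  0.00000000e+00  0.00000000e+00  1.00000000e+00]]
top 57.588057478773 317.88118221503606 244.85077613266503 [[-9.50363043e-03 -9.92348121e-01  1.23105187e-01  3.54348613e+02]
 [-9.99836100e-01  1.13273786e-02  1.41231263e-02  6.42364651e+00]
 [-1.54095169e-02 -1.22950790e-01 -9.92293127e-01  1.27633835e+03]
 [ 0.00000000e+00  0.00000000e+00  0.00000000e+00  1.00000000e+00]]
wrist 65.70646984690485 319.35853551985895 232.5071114146552 [[ 3.76334642e-01  9.00226735e-01  2.19006994e-01  1.83297837e+02]
 [ 9.26482897e-01 -3.65338083e-01 -9.03190331e-02  6.27253918e+02]
 [-1.29601280e-03  2.36896416e-01 -9.71534049e-01  3.84421300e+02]
 [ 0.00000000e+00  0.00000000e+00  0.00000000e+00  1.00000000e+00]]
```

View pics/scene0.png

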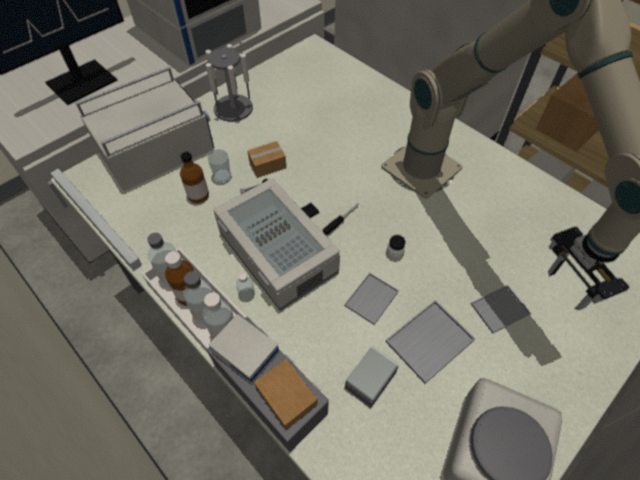

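View pics/top0.png

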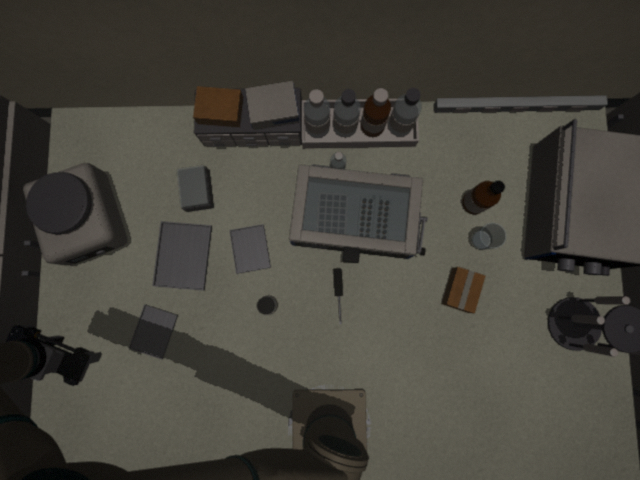

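View pics/wrist0.png

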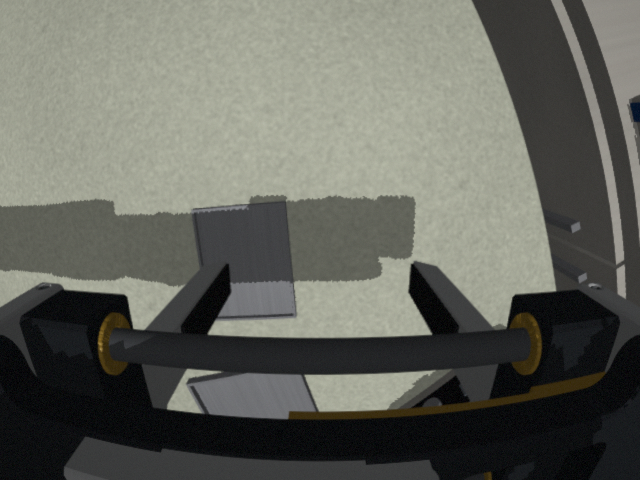

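Top picture: three tray-like plates show: (183,256) the largest, (250,248) and (153,331) smaller. In the cooler at (357,210), the rack (dark capped rows with a bar) is at about (375,217) and the well plate at about (332,213). The tab is at (351,256) and the stay at (421,237).

```bash
cat > h.py <<'E'
import numpy as np, cv2
from station import robot
def K(d): 
    f=240/np.tan(np.radians(d["vfov"])/2); return f
def ray(d,px):
    f=K(d); u=np.array([(px[0]-d["cx"]),(px[1]-d["cy"])],float)
    if d.get("fish"):
        r=np.hypot(*u); th=r/f; v=np.array([*(u/max(r,1e-9)*np.sin(th)),np.cos(th)])
    else: v=np.array([u[0]/f,u[1]/f,1.])
    T=np.array(d["T"]); v=T[:3,:3]@v; return T[:3,3],v/np.linalg.norm(v)
def onz(d,px,z):
    o,v=ray(d,px); return o+v*(z-o[2])/v[2]
def tri(*rs):
    A=np.zeros((3,3));b=np.zeros(3)
    for o,v in rs:
        P=np.eye(3)-np.outer(v,v);A+=P;b+=P@o
    x=np.linalg.solve(A,b); return x,[round(float(np.linalg.norm((np.eye(3)-np.outer(v,v))@(x-o))),1) for o,v in rs]
def proj(d,p):
    T=np.array(d["T"]); q=T[:3,:3].T@(np.array(p,float)-T[:3,3]); f=K(d)
    if d.get("fish"):
        r=np.hypot(q[0],q[1]); th=np.arctan2(r,q[2]); return d["cx"]+q[0]/r*f*th, d["cy"]+q[1]/r*f*th
    return d["cx"]+f*q[0]/q[2], d["cy"]+f*q[1]/q[2]
def cam(n):
    d=robot.get_image(n); d["fish"]=(n=="wrist"); return d
def crop(d,c,r,s,name):
    c=[int(c[0]),int(c[1])]; im=d["img"][max(0,c[1]-r):c[1]+r,max(0,c[0]-r):c[0]+r,::-1]
    cv2.imwrite("pics/"+name,cv2.resize(im,None,fx=s,fy=s,interpolation=cv2.INTER_CUBIC))
E
python3 - <<'E'
from h import *
np.set_printoptions(precision=1,suppress=True)
D={c:cam(c) for c in ["scene","top"]}
for t in ["cooler","lid_hinge","lid_tab","elbow","box_pivot","lid_pivot","rack_center","plate_center","tray_floor","amber_bottle","small_bottle","beaker","cap_jar","vial_carton","tip_box","driver"]:
    o={}
    for c in D:
        m=robot.mark_of(c,t); o[c]=[(np.round(x["centre"],1).tolist(),round(x["confidence"],2)) for x in m[:4]]
    print(t,o)
    try: print("   ",*tri(*[ray(D[c],o[c][0][0]) for c in D]))
    except Exception as e: print(e)
crop(D["top"],(355,215),75,5,"topc.png")
crop(D["top"],(200,270),90,4,"topt.png")
crop(D["scene"],(275,250),75,5,"scc.png")
# trays on z=4
for x in robot.mark_of("top","tray_floor"): print(onz(D["top"],x["centre"],4),x["confidence"])
E
```

```text
cooler {'scene': [([278.0, 252.8], 0.8), ([338.0, 216.9], 0.57)], 'top': [([350.2, 214.9], 0.74)]}
    [598.9 -71.7  13.2] [0.4, 0.4]
lid_hinge {'scene': [([241.6, 254.8], 0.96)], 'top': [([360.2, 175.5], 0.55), ([424.0, 252.2], 0.42)]}
    [ 701.1 -100.5   78.3] [3.9, 3.9]
lid_tab {'scene': [([307.2, 209.6], 0.95)], 'top': [([349.5, 253.8], 0.63)]}
    [475.6 -64.3 121.4] [4.4, 4.4]
elbow {'scene': [([264.4, 164.0], 0.32)], 'top': [([337.8, 294.7], 0.6), ([423.0, 250.1], 0.42)]}
    [454.9 -89.9 294.1] [113.2, 113.2]
box_pivot {'scene': [], 'top': [([416.5, 219.0], 0.75)]}
list index out of range
lid_pivot {'scene': [([242.5, 190.6], 0.66), ([243.4, 199.3], 0.43)], 'top': [([419.6, 217.1], 0.76), ([480.3, 237.9], 0.32)]}
    [ 570.2 -251.   127.4] [2.8, 2.8]
rack_center {'scene': [([243.9, 198.7], 0.16)], 'top': [([348.2, 254.9], 0.28), ([472.0, 205.5], 0.28)]}
    [ 541.5 -114.3  186.3] [98.3, 98.3]
plate_center {'scene': [], 'top': [([359.4, 174.2], 0.31)]}
list index out of range
tray_floor {'scene': [([369.0, 299.9], 0.98), ([430.4, 338.8], 0.87), ([500.0, 307.2], 0.61)], 'top':
[... 434 characters left out ...]
9)], 'top': [([477.7, 238.8], 0.8)]}
    [473.8 -23.2 318.4] [291.3, 291.3]
cap_jar {'scene': [([395.0, 254.6], 0.84), ([197.5, 193.1], 0.65)], 'top': [([269.5, 302.8], 0.58)]}
    [342.1 170.4  -4.2] [4.2, 4.2]
vial_carton {'scene': [([267.3, 164.7], 0.58)], 'top': [([462.5, 290.2], 0.86), ([353.7, 216.2], 0.29)]}
    [ 374.1 -393.    -8.6] [2.8, 2.8]
tip_box {'scene': [([368.4, 381.6], 0.95), ([275.5, 254.1], 0.37)], 'top': [([200.2, 193.0], 0.59)]}
    [680.8 381.8 -23.8] [2.0, 2.0]
driver {'scene': [([339.6, 215.9], 0.64)], 'top': [([336.2, 297.1], 0.63)]}
    [364.  -32.   20.3] [7.2, 7.2]
[500.3 216.8   4. ] 0.93
[261.4 497.4   4. ] 0.77
[494.1 424.5   4. ] 0.65
[675.2 387.1   4. ] 0.6
```

View pics/topc.png

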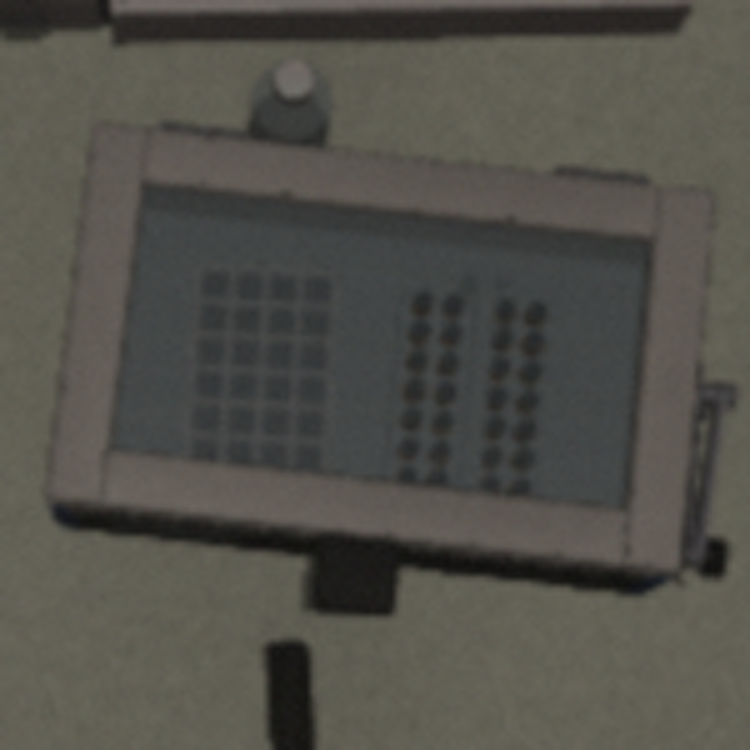

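View pics/topt.png

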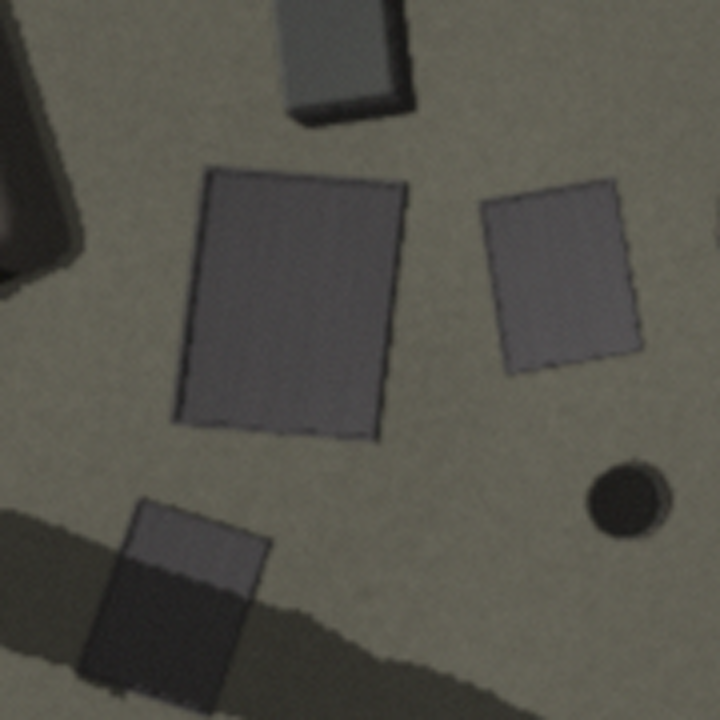

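View pics/scc.png

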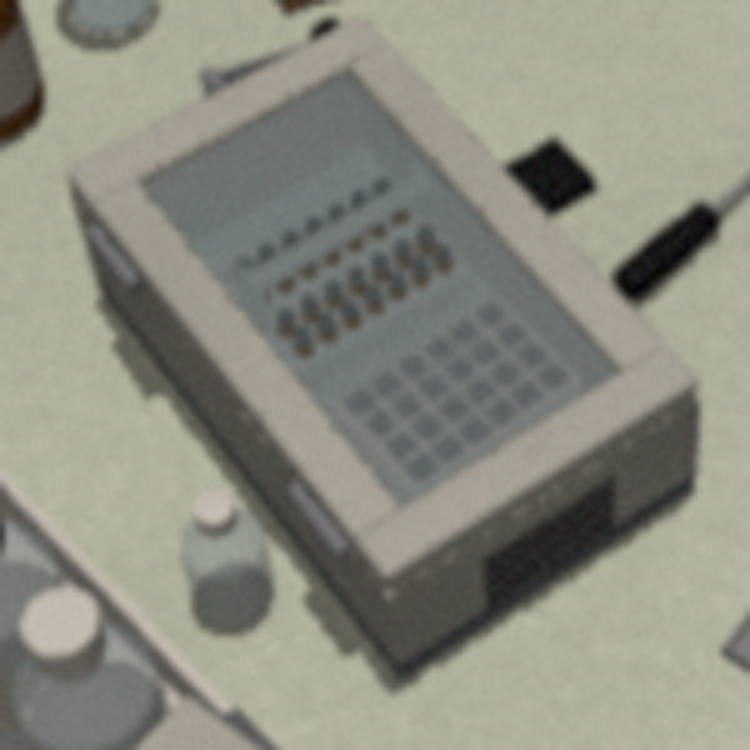

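```bash
cat > fit.py <<'E'
from h import *
from scipy.optimize import least_squares
np.set_printoptions(precision=2,suppress=True)
D={c:cam(c) for c in ["scene","top"]}
P={"top":{(105,170,123):(299.4,164.6),(105,-170,123):(422.6,178),(-105,170,123):(290,239.6),(-105,-170,123):(416.6,255.5),(-145,0,123):(351,262)},
"scene":{(-105,-170,123):(272.5,179.5),(105,-170,123):(215,210),(105,170,123):(277,289),(-105,170,123):(338.6,251)}}
def W(p,q):
    c,s=np.cos(p[2]),np.sin(p[2]); return np.array([p[0]+c*q[0]-s*q[1],p[1]+s*q[0]+c*q[1],q[2]])
def res(p): return np.concatenate([np.array(proj(D[c],W(p,q)))-px for c in P for q,px in P[c].items()])
r=least_squares(res,[600,-70,0.],loss="soft_l1",x_scale=[10,10,.1]); print(r.x,np.degrees(r.x[2])); print(res(r.x).reshape(-1,2))
for n,q in dict(tab=(-125,0,116),hinge=(105,0,105),box=(-5,-184,70)).items(): print(n,W(r.x,q))
# tray z=14 rim corners: crop offset (110,180) x4
C=[(207,168),(408,184),(378,440),(175,422)]
w=np.array([onz(D["top"],(110+a/4,180+b/4),14) for a,b in C]);print("tray",w.round(0).tolist(),w.mean(0))
e=w[1]-w[0];print(np.degrees(np.arctan2(e[1],e[0])), np.linalg.norm(e),np.linalg.norm(w[2]-w[1]))
# rack: vial cap rows, tops z=70
for z in (70,):
  V=[(422,305),(537,313),(408,475),(520,490)]
  w=np.array([onz(D["top"],(280+a/5,140+b/5),z) for a,b in V]);print("vials",w.round(0).tolist(),w.mean(0))
W1=[(217,283),(320,290),(205,450),(310,455)]
w=np.array([onz(D["top"],(280+a/5,140+b/5),69) for a,b in W1]);print("wells",w.round(0).tolist(),w.mean(0))
E
python3 fit.py
```

```text
[593.85 -82.19  -0.13] -7.432677110427422
[[-0.62 -0.54]
 [ 0.89  0.09]
 [-1.07  0.26]
 [-0.32 -0.62]
 [-0.35  0.25]
 [-0.22 -2.83]
 [-2.34 -1.63]
 [-0.28  0.69]
 [ 1.18 -1.13]]
tab [469.9  -66.02 116.  ]
hinge [697.97 -95.77 105.  ]
box [ 565.09 -263.99   70.  ]
tray [[584.0, 484.0, 14.0], [570.0, 335.0, 14.0], [383.0, 353.0, 14.0], [398.0, 501.0, 14.0]] [483.88 418.36  14.  ]
-95.27349996995245 149.62497577326286 187.89666733760578
vials [[627.0, -109.0, 70.0], [621.0, -173.0, 70.0], [530.0, -99.0, 70.0], [521.0, -161.0, 70.0]] [ 574.93 -135.16   70.  ]
wells [[641.0, 7.0, 69.0], [636.0, -51.0, 69.0], [546.0, 14.0, 69.0], [542.0, -44.0, 69.0]] [591.5  -18.58  69.  ]
```

Choice: rack = the block with black-capped vials at (375,217) top; tray = the largest, at (183,256) top, centre ≈ (484,418). The crops confirm both. First I move over the tab.

```bash
python3 -m inch '[{"xyz":[0.33,-0.98,0],"angular":[0,0,0.6],"gripper":-1},{"xyz":[0.33,-0.98,0],"angular":[0,0,0.6],"gripper":-1},{"xyz":[0.33,-0.98,0],"angular":[0,0,0.6],"gripper":-1},{"xyz":[0.33,-0.98,0],"angular":[0,0,0.6],"gripper":-1},{"xyz":[0.33,-0.98,0],"angular":[0,0,0.55],"gripper":-1}]' 20
```

```text
time: 2.62
tool_pos: [311.1, 405.1, 205.7]
ee_rot: [180.0, 0.0, 172.7]
contact_force: [0.3, 0.6, -0.7]
width: 94.3
```

```bash
python3 -m inch '[{"xyz":[0.33,-0.98,0],"angular":[0,0,0],"gripper":-1},{"xyz":[0.33,-0.98,0],"angular":[0,0,0],"gripper":-1},{"xyz":[0.33,-0.98,0],"angular":[0,0,0],"gripper":-1},{"xyz":[0.33,-0.98,0],"angular":[0,0,0],"gripper":-1},{"xyz":[0.33,-0.98,0],"angular":[0,0,0],"gripper":-1}]'
```

```text
time: 3.25
tool_pos: [377.2, 209.1, 205.8]
ee_rot: [180.0, 0.0, 172.6]
contact_force: [0.7, 0.4, 0.4]
width: 94.2
```

```bash
python3 -m inch '[{"xyz":[0.33,-0.98,0],"angular":[0,0,0],"gripper":-1},{"xyz":[0.33,-0.98,0],"angular":[0,0,0],"gripper":-1},{"xyz":[0.33,-0.98,0],"angular":[0,0,0],"gripper":-1},{"xyz":[0.33,-0.98,0],"angular":[0,0,0],"gripper":-1},{"xyz":[0.33,-0.98,0],"angular":[0,0,0],"gripper":-1}]'
```

```text
time: 3.88
tool_pos: [443.2, 13.0, 205.8]
ee_rot: [180.0, 0.1, 172.6]
contact_force: [0.9, -0.2, 0.4]
width: 93.9
```

```bash
python3 -m inch '[{"xyz":[0.33,-0.98,0],"angular":[0,0,0],"gripper":-1},{"xyz":[0.33,-0.98,0],"angular":[0,0,0],"gripper":-1},{"xyz":[0,0,-0.5],"angular":[0,0,0],"gripper":-1},{"xyz":[0,0,-0.5],"angular":[0,0,0],"gripper":-1},{"xyz":[0,0,0],"angular":[0,0,0],"gripper":-1}]'
python3 - <<'E'
from h import *
np.set_printoptions(precision=1,suppress=True)
d=cam("wrist"); im=d["img"].copy()
th=np.radians(-7.43)
def W(q): return np.array([593.85+np.cos(th)*q[0]-np.sin(th)*q[1],-82.19+np.sin(th)*q[0]+np.cos(th)*q[1],q[2]])
for q in [(-145,-22,123),(-145,22,123),(-105,-22,123),(-105,22,123),(-105,170,123),(-105,-170,123),(105,170,123),(105,-170,123)]:
    p=proj(d,W(q)); print(q,p); cv2.circle(im,(int(p[0]),int(p[1])),3,(255,0,0),1)
cv2.imwrite("pics/w1.png",im[:,:,::-1])
E
```

```text
time: 4.5
tool_pos: [468.0, -64.2, 164.6]
ee_rot: [-180.0, -0.2, 172.6]
contact_force: [0.0, -0.2, 0.8]
width: 93.7
(-145, -22, 123) (np.float64(280.8962140656329), np.float64(223.4983006113249))
(-145, 22, 123) (np.float64(352.822463733378), np.float64(223.56692364448378))
(-105, -22, 123) (np.float64(282.5848955726891), np.float64(284.55568258245745))
(-105, 22, 123) (np.float64(351.23229835064114), np.float64(284.67107124144246))
(-105, 170, 123) (np.float64(548.6820990759757), np.float64(278.22726605330354))
(-105, -170, 123) (np.float64(86.7641439652981), np.float64(277.5346902349623))
(105, 170, 123) (np.float64(490.21783301561015), np.float64(473.98777569106653))
(105, -170, 123) (np.float64(145.26975073059126), np.float64(473.05174688247513))
```

View pics/w1.png

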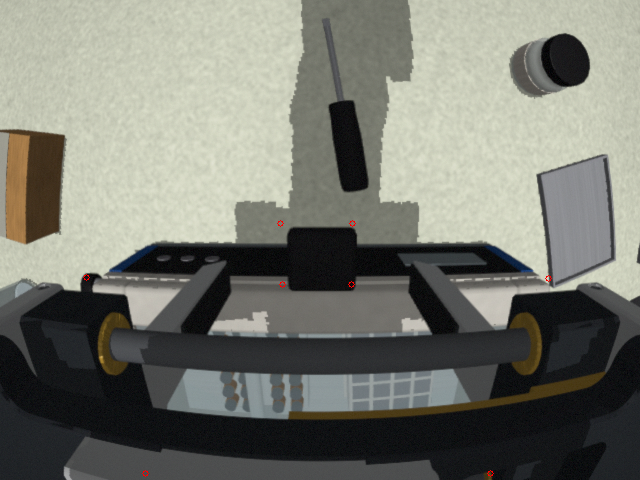

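Wrist picture: tab at cols 288–357, rows 228–290, about 3.5 mm further +x and +y than my fit; the fingers (215 and 425) are centred on it at col 322. I lower and pinch.

```bash
python3 -m inch '[{"xyz":[0.11,0.02,0],"angular":[0,0,0],"gripper":-1},{"xyz":[0,0,-0.5],"angular":[0,0,0],"gripper":-1},{"xyz":[0,0,-0.5],"angular":[0,0,0],"gripper":-1},{"xyz":[0,0,-0.5],"angular":[0,0,0],"gripper":-1},{"xyz":[0,0,0],"angular":[0,0,0],"gripper":0.3}]' 20
python3 -m inch '[{"xyz":[0,0,0],"angular":[0,0,0],"gripper":1},{"xyz":[0,0,0],"angular":[0,0,0],"gripper":1},{"xyz":[0,0,0],"angular":[0,0,0],"gripper":1},{"xyz":[0,0,0],"angular":[0,0,0],"gripper":1}]' 20
```

```text
time: 5.18
tool_pos: [473.3, -63.1, 105.2]
ee_rot: [180.0, -0.1, 172.7]
contact_force: [0.3, -0.6, 0.6]
width: 87.2
time: 5.68
tool_pos: [473.6, -63.4, 105.8]
ee_rot: [180.0, 0.0, 172.6]
contact_force: [-0.6, 0.6, 0.7]
width: 47.7
```

```bash
python3 -m inch '[{"xyz":[0,0,0],"angular":[0,0,0],"gripper":1},{"xyz":[0,0,0],"angular":[0,0,0],"gripper":1}]' 20
python3 - <<'E'
import numpy as np
th=np.radians(-7.43)
# grip pt in frame; tab offset g=(230,11); arc deltas in world per angle
p0=None
for t in np.arange(0,1.38,0.09):
    u=np.array([-np.cos(t),np.sin(t)]);n=np.array([np.sin(t),np.cos(t)])
    p=230*u+11*n
    if p0 is not None:
        d=(p-p0)/40; print(round(t,2),(p-np.array([-230,11])).round(0),"row",(d[0]*np.cos(th)).round(3),(d[0]*np.sin(th)).round(3),d[1].round(3))
    p0=p
E
```

```text
time: 5.92
tool_pos: [473.5, -63.5, 105.7]
ee_rot: [-180.0, 0.0, 172.6]
contact_force: [0.1, -0.2, 3.4]
width: 43.6
0.09 [ 2. 21.] row 0.048 -0.006 0.516
0.18 [ 6. 41.] row 0.093 -0.012 0.509
0.27 [11. 61.] row 0.138 -0.018 0.499
0.36 [19. 80.] row 0.182 -0.024 0.484
0.45 [28. 99.] row 0.225 -0.029 0.466
0.54 [ 38. 117.] row 0.265 -0.035 0.443
0.63 [ 51. 133.] row 0.304 -0.04 0.418
0.72 [ 64. 149.] row 0.34 -0.044 0.388
0.81 [ 79. 163.] row 0.373 -0.049 0.356
0.9 [ 96. 176.] row 0.403 -0.053 0.321
0.99 [113. 187.] row 0.43 -0.056 0.283
1.08 [131. 197.] row 0.454 -0.059 0.243
1.17 [150. 205.] row 0.473 -0.062 0.201
1.26 [170. 211.] row 0.489 -0.064 0.157
1.35 [190. 216.] row 0.501 -0.065 0.112
```

```bash
python3 -m inch '[{"xyz":[0.02,0,0.25],"angular":[0,0,0],"gripper":1},{"xyz":[0.03,0,0.26],"angular":[0,0,0],"gripper":1},{"xyz":[0.09,-0.01,0.51],"angular":[0,0,0],"gripper":1},{"xyz":[0.14,-0.02,0.50],"angular":[0,0,0],"gripper":1}]'
```

```text
time: 6.42
tool_pos: [483.9, -64.9, 166.8]
ee_rot: [-180.0, -0.1, 172.6]
contact_force: [3.2, -1.5, -8.5]
width: 43.8
```

```bash
python3 -m inch '[{"xyz":[0.18,-0.02,0.48],"angular":[0,0,0],"gripper":1},{"xyz":[0.225,-0.03,0.47],"angular":[0,0,0],"gripper":1},{"xyz":[0.265,-0.035,0.44],"angular":[0,0,0],"gripper":1},{"xyz":[0.30,-0.04,0.42],"angular":[0,0,0],"gripper":1},{"xyz":[0.34,-0.045,0.39],"angular":[0,0,0],"gripper":1}]'
python3 - <<'E'
from h import *
for c in ["scene","top"]:
    d=cam(c); crop(d,(285,220) if c=="scene" else (360,215),100,3,f"{c}2.png")
E
```

```text
time: 7.05
tool_pos: [534.7, -71.5, 254.1]
ee_rot: [-180.0, -0.3, 172.6]
contact_force: [0.9, -0.8, -9.9]
width: 43.8
```

View pics/scene2.png

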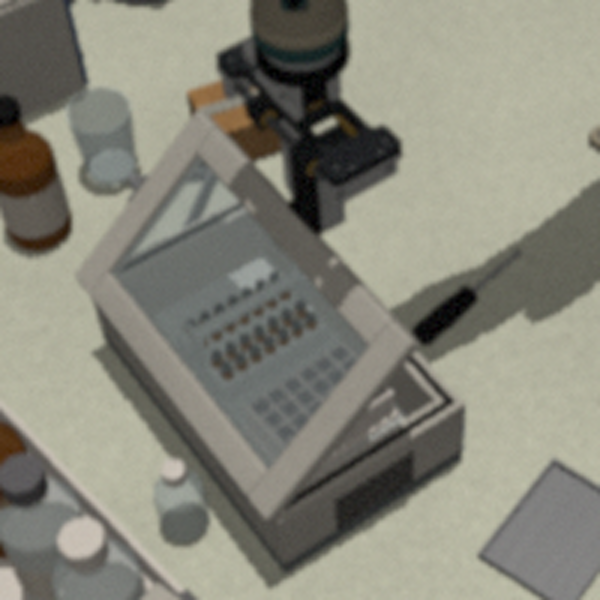

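The lid is following, at about 0.7 rad. I continue.

```bash
python3 -m inch '[{"xyz":[0.37,-0.05,0.355],"angular":[0,0,0],"gripper":1},{"xyz":[0.40,-0.05,0.32],"angular":[0,0,0],"gripper":1},{"xyz":[0.43,-0.055,0.283],"angular":[0,0,0],"gripper":1},{"xyz":[0.45,-0.06,0.243],"angular":[0,0,0],"gripper":1},{"xyz":[0.47,-0.06,0.20],"angular":[0,0,0],"gripper":1}]'
python3 - <<'E'
from station import robot; import numpy as np
p=robot.get_obs(); print(p["tool_pos"],p["contact_force"])
E
```

```text
time: 7.78
tool_pos: [618.0, -82.3, 309.1]
ee_rot: [-180.0, -0.5, 172.6]
contact_force: [-4.8, -0.2, -4.2]
width: 43.5
[617.96334016 -82.28764633 309.12046584] [-4.77840776 -0.15810916 -4.22138686]
```

```bash
python3 -m inch '[{"xyz":[0.30,-0.04,0.10],"angular":[0,0,0],"gripper":1},{"xyz":[0.30,-0.04,0.08],"angular":[0,0,0],"gripper":1},{"xyz":[0.30,-0.04,0.07],"angular":[0,0,0],"gripper":1},{"xyz":[0,0,0],"angular":[0,0,0],"gripper":1}]'
python3 - <<'E'
from h import *
for c in ["scene","top"]:
    d=cam(c); crop(d,(265,180) if c=="scene" else (380,180),100,4,f"{c}3.png")
E
```

```text
time: 8.28
tool_pos: [656.5, -87.3, 320.3]
ee_rot: [-180.0, -0.1, 172.6]
contact_force: [-3.8, 0.3, 0.8]
width: 43.6
```

View pics/scene3.png

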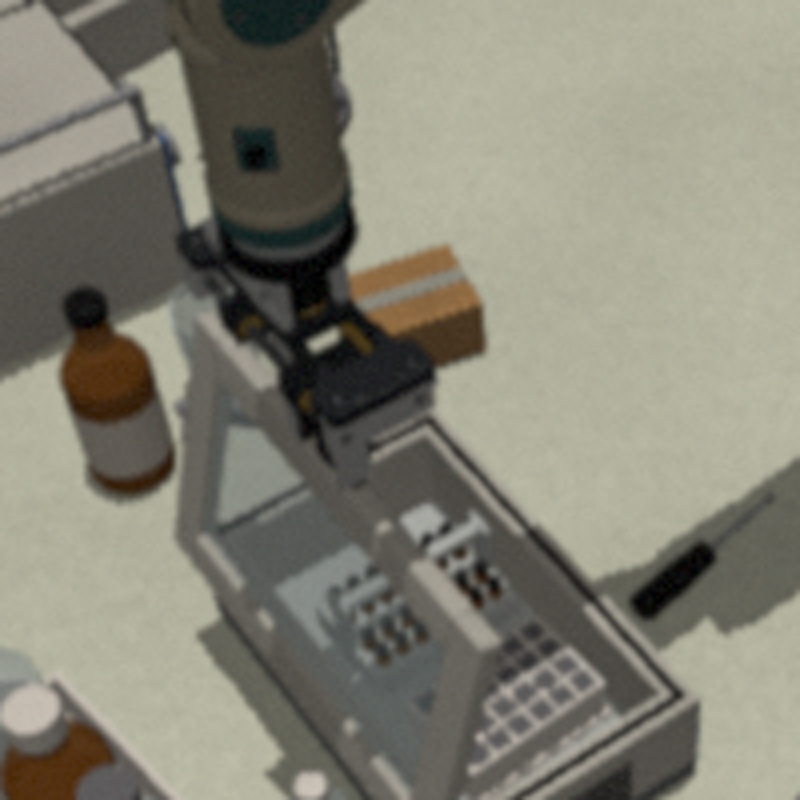

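View pics/top3.png

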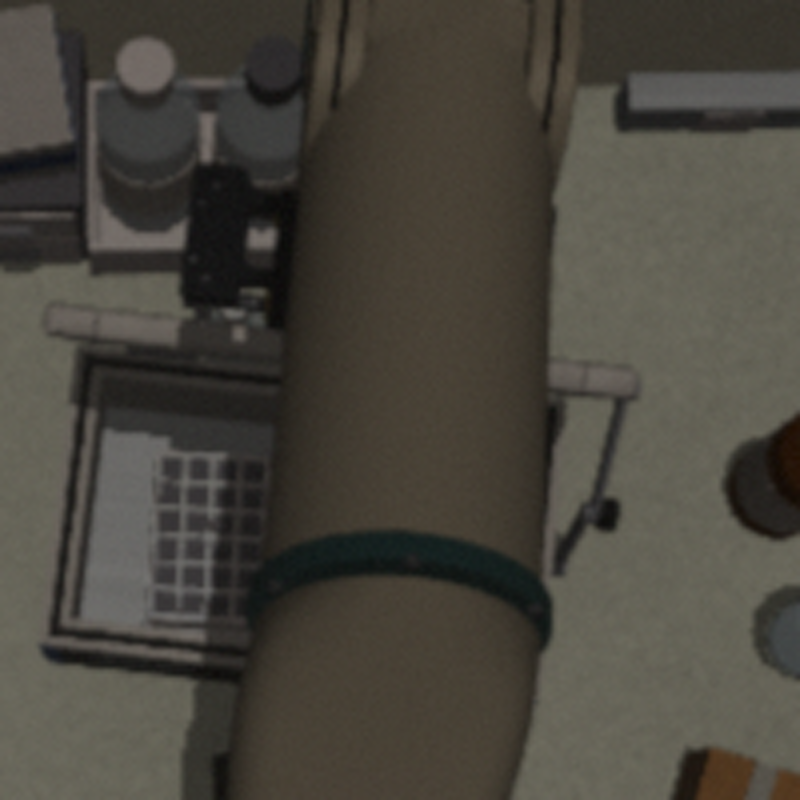

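Stay visible: knob at top px (431,208), still bent forward; lid ≈1.325. I release and move up.

```bash
python3 -m inch '[{"xyz":[0,0,0],"angular":[0,0,0],"gripper":0.2},{"xyz":[0,0,0],"angular":[0,0,0],"gripper":0.2},{"xyz":[0,0,0.2],"angular":[0,0,0],"gripper":0.2},{"xyz":[0,0,0.5],"angular":[0,0,0],"gripper":0.2},{"xyz":[0,0,0.5],"angular":[0,0,0],"gripper":0.2}]'
python3 - <<'E'
from h import *
np.set_printoptions(precision=1,suppress=True)
d=cam("top"); crop(d,(400,190),80,5,"top4.png"); s=cam("scene"); crop(s,(265,180),100,4,"scene4.png")
th=np.radians(-7.43)
C=(595.5,-80.5)
def W(q): return np.array([C[0]+np.cos(th)*q[0]-np.sin(th)*q[1],C[1]+np.sin(th)*q[0]+np.cos(th)*q[1],q[2]])
B=np.array([-5,70.])
def elbow(t):
    u=np.array([-np.cos(t),np.sin(t)]);n=np.array([np.sin(t),np.cos(t)])
    L=np.array([105,105])+110*u+9*n; v=L-B; D=np.linalg.norm(v); v/=D
    h=np.sqrt(max(0,88**2-D*D/4)); f=np.array([-v[1],v[0]]); return B+v*D/2+f*h,L
for t in (1.25,1.3,1.325,1.35): 
    e,L=elbow(t); w=W((e[0],-192,e[1])); print(t,e,w,"px",np.array(proj(d,w)),"Lpx",np.array(proj(d,W((L[0],-184,L[1])))),"scene",np.array(proj(s,w)))
v=np.array([100.2,144.9])/176.2
for b in (0,9): 
    e=B+v*np.sqrt(88**2-b*b)+np.array([v[1],-v[0]])*b; print("fin",e,W((e[0],-192,e[1])))
for t in("elbow","lid_tab","beaker"):
  for c in ("top","scene"): print(t,c,[(np.round(m["centre"],1),round(m["confidence"],2)) for m in robot.mark_of(c,t)])
print(robot.get_obs()["joints"], "beaker",onz(d,(477.7,238.8),0))
E
```

```text
time: 9.0
tool_pos: [656.6, -86.7, 363.4]
ee_rot: [180.0, -0.5, 172.7]
contact_force: [0.9, -0.3, -0.7]
width: 38.6
1.25 [ 10.7 156.6] [ 581.3 -272.3  156.6] px [430.9 210. ] Lpx [435.5 178.4] scene [234.7 182.5]
1.3 [ 18.6 154.8] [ 589.1 -273.3  154.8] px [431.  207.1] Lpx [435.8 176.2] scene [232.5 184.1]
1.325 [ 23.  153.4] [ 593.5 -273.9  153.4] px [431.  205.6] Lpx [435.9 175.1] scene [231.3 185.1]
1.35 [ 27.9 151.6] [ 598.4 -274.5  151.6] px [431.  203.9] Lpx [436.1 174. ] scene [230.  186.2]
fin [ 45.  142.4] [ 615.3 -276.7  142.4]
fin [ 52.2 136.9] [ 622.4 -277.6  136.9]
elbow top [(array([430.8, 206.4]), 0.63), (array([199.5, 194.9]), 0.24)]
elbow scene [(array([222.2, 177.3]), 0.61), (array([195.9, 190. ]), 0.39)]
lid_tab top []
lid_tab scene [(array([244.4, 188.8]), 0.61)]
beaker top [(array([479.9, 240.5]), 0.88), (array([417.3, 222.6]), 0.67)]
beaker scene [(array([222.2, 179.1]), 0.5)]
[ 2.5 31.   4.8 70.  -2.5 79.1 89.8] beaker [ 525.2 -444.5    0. ]
```

View pics/top4.png

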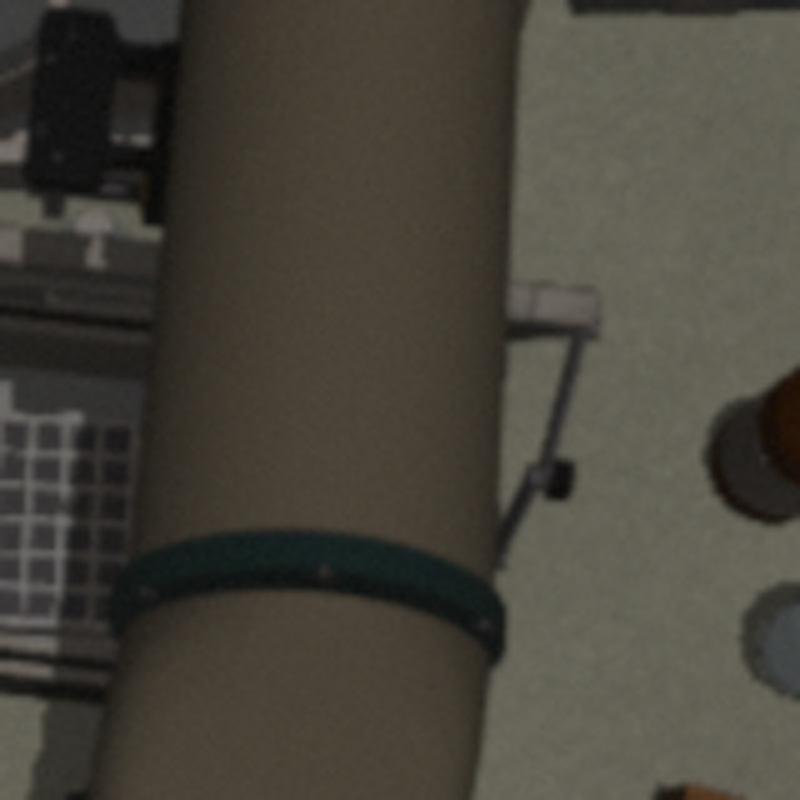

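View pics/scene4.png

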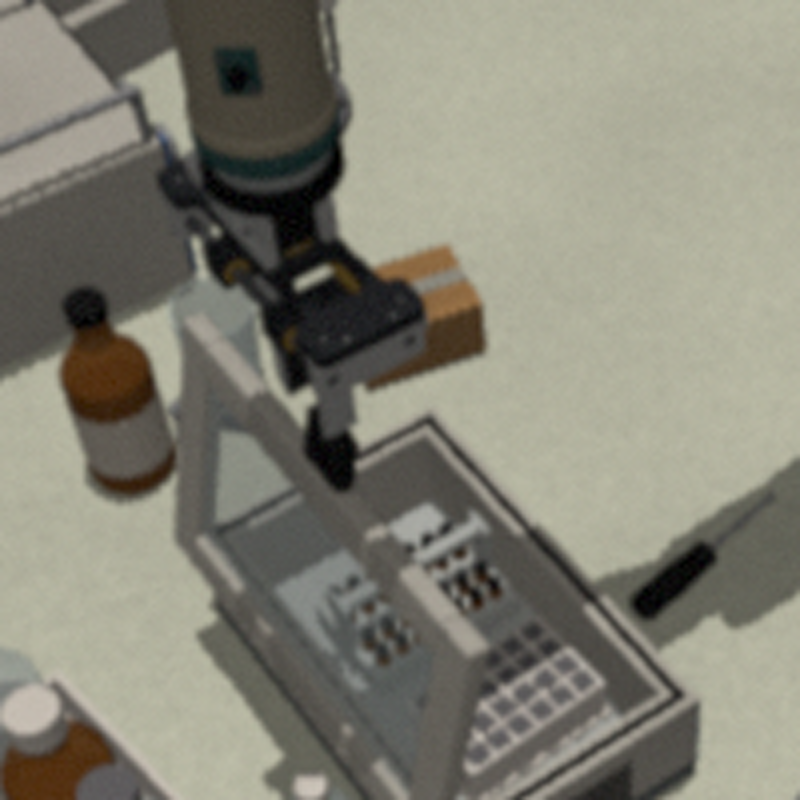

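Knob at top px (431,206), matching the model for lid ≈1.31: the lid rests by friction. Now I turn the jaw to lie along x (yaw −90°), shut the fingers and go to a point right of and in front of the knob.

```bash
python3 -m inch '[{"xyz":[-0.15,-0.28,0],"angular":[0,0,-1],"gripper":1},{"xyz":[-0.15,-0.28,0],"angular":[0,0,-1],"gripper":1},{"xyz":[-0.15,-0.28,0],"angular":[0,0,-1],"gripper":1},{"xyz":[-0.15,-0.28,0],"angular":[0,0,-1],"gripper":1},{"xyz":[-0.15,-0.28,0],"angular":[0,0,-1],"gripper":1}]'
python3 -m inch '[{"xyz":[-0.15,-0.28,-0.1],"angular":[0,0,-1],"gripper":1},{"xyz":[-0.15,-0.28,-0.1],"angular":[0,0,-1],"gripper":1},{"xyz":[-0.15,-0.28,-0.1],"angular":[0,0,-1],"gripper":1},{"xyz":[-0.15,-0.28,-0.1],"angular":[0,0,-1],"gripper":1},{"xyz":[-0.15,-0.28,-0.1],"angular":[0,0,-1],"gripper":1}]'
python3 -m inch '[{"xyz":[-0.15,-0.28,-0.2],"angular":[0,0,-1],"gripper":1},{"xyz":[-0.15,-0.28,-0.2],"angular":[0,0,-1],"gripper":1},{"xyz":[-0.15,-0.28,-0.2],"angular":[0,0,-1],"gripper":1},{"xyz":[-0.15,-0.28,-0.2],"angular":[0,0,-1],"gripper":1},{"xyz":[-0.15,-0.28,-0.2],"angular":[0,0,-1],"gripper":1}]'
python3 -m inch '[{"xyz":[-0.15,-0.28,-0.2],"angular":[0,0,-1],"gripper":1},{"xyz":[-0.15,-0.28,-0.2],"angular":[0,0,-1],"gripper":1},{"xyz":[-0.15,-0.28,-0.2],"angular":[0,0,-1],"gripper":1},{"xyz":[0,0,0],"angular":[0,0,0],"gripper":1}]'
python3 - <<'E'
from h import *
np.set_printoptions(precision=1,suppress=True)
d=cam("wrist"); cv2.imwrite("pics/w5.png",d["img"][:,:,::-1]); s=cam("scene"); crop(s,(255,180),100,4,"scene5.png")
print(robot.get_obs()["joints"]); t=cam("top"); crop(t,(400,220),80,4,"top5.png")
print([(np.round(m["centre"],1),round(m["confidence"],2)) for m in robot.mark_of("wrist","elbow")],proj(d,(591,-273.6,154)))
E
```

```text
time: 10.02
tool_pos: [627.6, -143.4, 368.3]
ee_rot: [180.0, 0.0, 147.5]
contact_force: [0.6, 0.6, -0.5]
width: 0.4
time: 10.65
tool_pos: [597.7, -199.3, 348.2]
ee_rot: [180.0, 0.0, 122.5]
contact_force: [0.3, -1.2, 0.2]
width: 0.4
time: 11.28
tool_pos: [567.7, -255.4, 308.1]
ee_rot: [180.0, 0.0, 97.5]
contact_force: [0.2, 0.6, -0.7]
width: 0.5
time: 11.78
tool_pos: [548.9, -289.4, 283.9]
ee_rot: [-179.9, 0.0, 82.6]
contact_force: [0.8, 1.2, -0.4]
width: 0.7
[  8.6  31.6  27.6  86.3 -15.4  65.9  31.8]
[(array([373.9, 198.9]), 0.92)] (np.float64(363.72125603325736), np.float64(200.0192671683521))
```

View pics/w5.png

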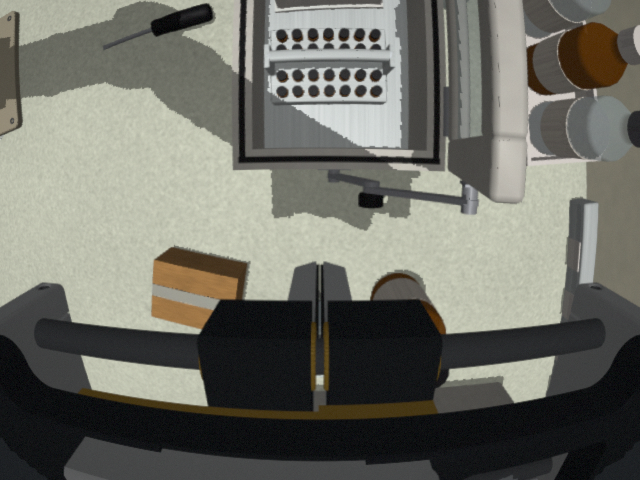

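View pics/scene5.png

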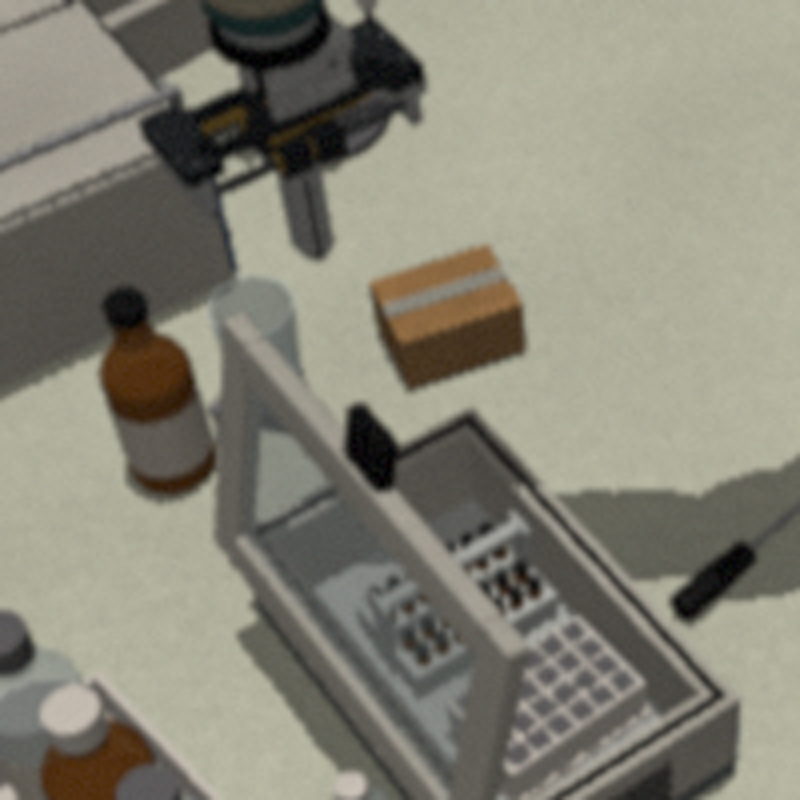

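View pics/top5.png

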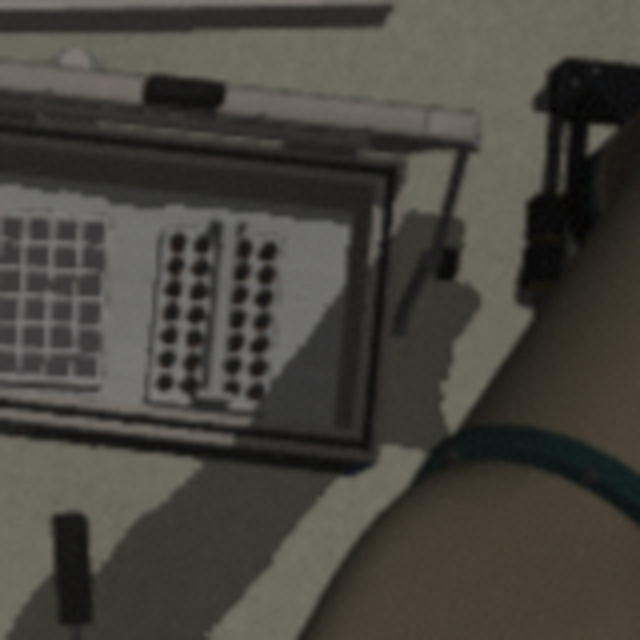

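Wrist picture: knob at (371,199), about 5 mm further +x than predicted and good in y. Rack with its bar visible at (330,65), clear of walls. I tilt the tool 20° outward and go down.

```bash
python3 -m inch '[{"xyz":[0,0,-0.6],"angular":[0.99,-0.13,0],"gripper":1},{"xyz":[0,0,-0.6],"angular":[0.99,-0.13,0],"gripper":1},{"xyz":[0,0,-0.6],"angular":[0.99,-0.13,0],"gripper":1},{"xyz":[0,0,-0.6],"angular":[0.99,-0.13,0],"gripper":1},{"xyz":[0,0,-0.6],"angular":[0,0,0],"gripper":1}]'
python3 - <<'E'
from h import *
np.set_printoptions(precision=1,suppress=True)
print(robot.get_obs()["joints"])
d=cam("wrist"); cv2.imwrite("pics/w6.png",d["img"][:,:,::-1]); s=cam("scene"); crop(s,(245,170),70,5,"scene6.png")
t=cam("top"); crop(t,(430,210),60,6,"top6.png")
E
```

```text
time: 12.6
tool_pos: [549.1, -291.0, 163.0]
ee_rot: [180.0, -20.0, 82.5]
contact_force: [0.2, 0.8, 0.2]
width: 0.7
[ 26.2  43.2  17.2  86.2 -31.1  67.   48.8]
```

View pics/w6.png

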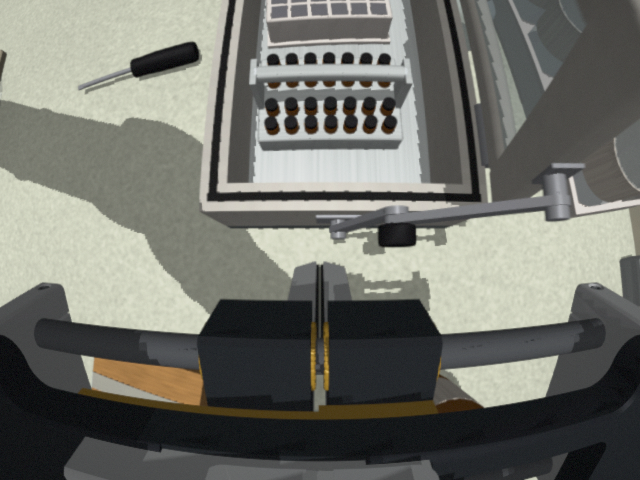

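View pics/top6.png

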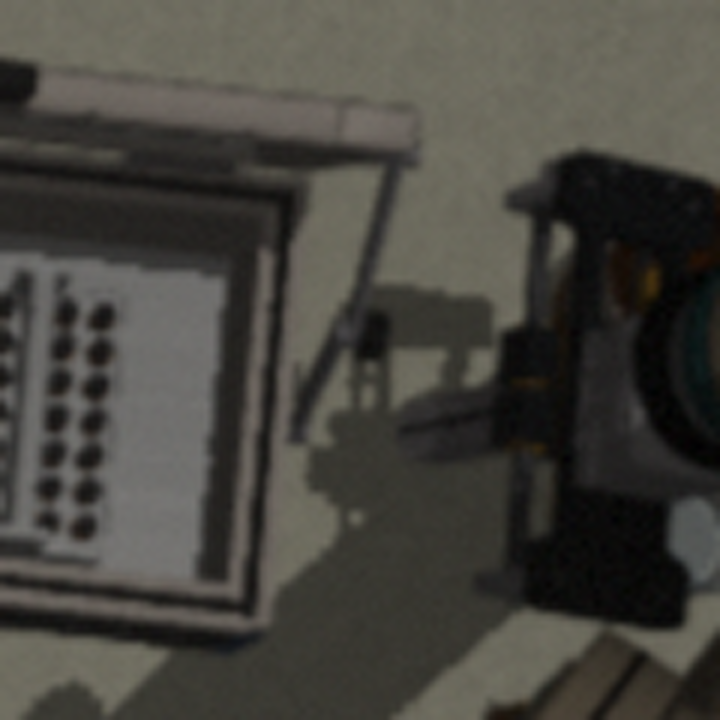

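```bash
python3 -m inch '[{"xyz":[0,0.2,-0.2],"angular":[0,0,0],"gripper":1},{"xyz":[0,0.2,-0.2],"angular":[0,0,0],"gripper":1},{"xyz":[0.1,0,0],"angular":[0,0,0],"gripper":1},{"xyz":[0,0,0],"angular":[0,0,0],"gripper":1}]'
python3 - <<'E'
from h import *
d=cam("wrist"); crop(d,(370,250),80,5,"w7.png")
t=cam("top"); crop(t,(425,210),40,10,"top7.png")
E
```

```text
time: 13.25
tool_pos: [554.5, -272.5, 148.7]
ee_rot: [179.9, -19.9, 82.7]
contact_force: [0.4, 0.3, 0.2]
width: 0.6
```

View pics/w7.png

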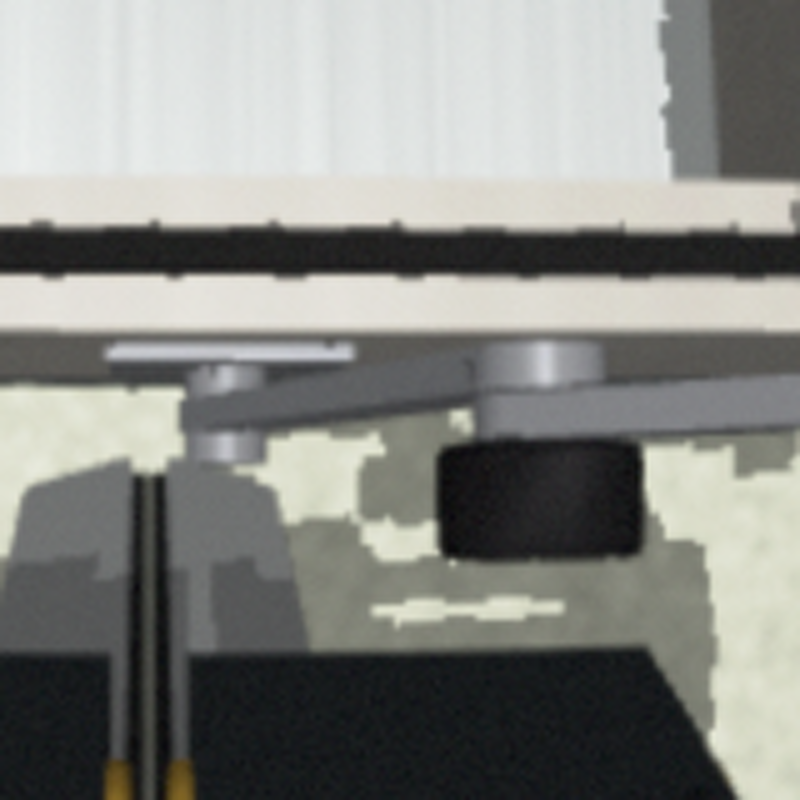

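View pics/top7.png

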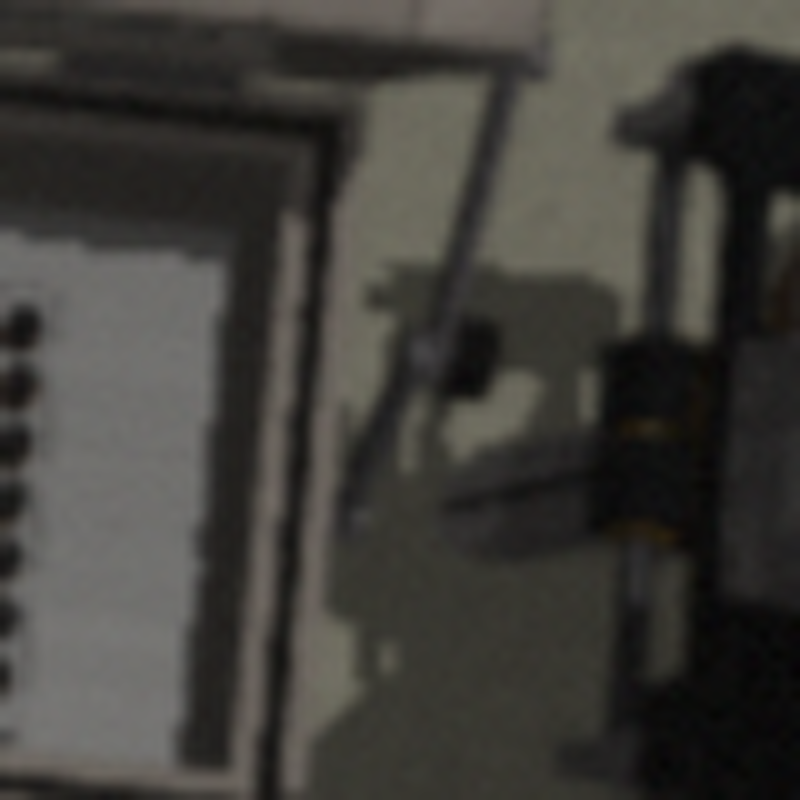

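Wrist crop: finger tip inner edge at row 462, knob rows 440–558 (≈10 mm overlap), gap ≈15 mm, links clear at rows 380–435. I push slowly.

```bash
python3 -m inch '[{"xyz":[0.15,-0.02,-0.04],"angular":[0,0,0],"gripper":1},{"xyz":[0.15,-0.02,-0.04],"angular":[0,0,0],"gripper":1},{"xyz":[0.08,-0.01,-0.01],"angular":[0,0,0],"gripper":1},{"xyz":[0.08,-0.01,-0.02],"angular":[0,0,0],"gripper":1}]'
python3 -m inch '[{"xyz":[0.07,-0.01,-0.02],"angular":[0,0,0],"gripper":1},{"xyz":[0.07,-0.01,-0.03],"angular":[0,0,0],"gripper":1},{"xyz":[0.07,-0.01,-0.03],"angular":[0,0,0],"gripper":1}]'
```

```text
time: 13.85
tool_pos: [571.8, -275.1, 143.8]
ee_rot: [-180.0, -20.0, 82.7]
contact_force: [-3.5, -0.3, 3.2]
width: 0.3
time: 14.22
tool_pos: [580.2, -276.5, 140.8]
ee_rot: [180.0, -20.0, 82.6]
contact_force: [-4.3, 0.1, 4.9]
width: 0.5
```

```bash
python3 -m inch '[{"xyz":[0.08,-0.01,-0.04],"angular":[0,0,0],"gripper":1},{"xyz":[0.08,-0.01,-0.045],"angular":[0,0,0],"gripper":1},{"xyz":[0.08,-0.01,-0.05],"angular":[0,0,0],"gripper":1}]'
python3 -m inch '[{"xyz":[0.08,-0.01,-0.05],"angular":[0,0,0],"gripper":1},{"xyz":[0.08,-0.01,-0.055],"angular":[0,0,0],"gripper":1}]'
python3 - <<'E'
from h import *
t=cam("top"); crop(t,(425,210),40,10,"top8.png")
d=cam("wrist"); crop(d,(370,250),80,5,"w8.png")
E
```

```text
time: 14.6
tool_pos: [590.2, -277.8, 135.2]
ee_rot: [180.0, -19.9, 82.6]
contact_force: [-5.5, -0.3, 3.4]
width: 0.6
time: 14.85
tool_pos: [596.6, -278.5, 131.0]
ee_rot: [180.0, -20.0, 82.6]
contact_force: [-3.9, -0.8, 4.6]
width: 0.8
```

View pics/w8.png

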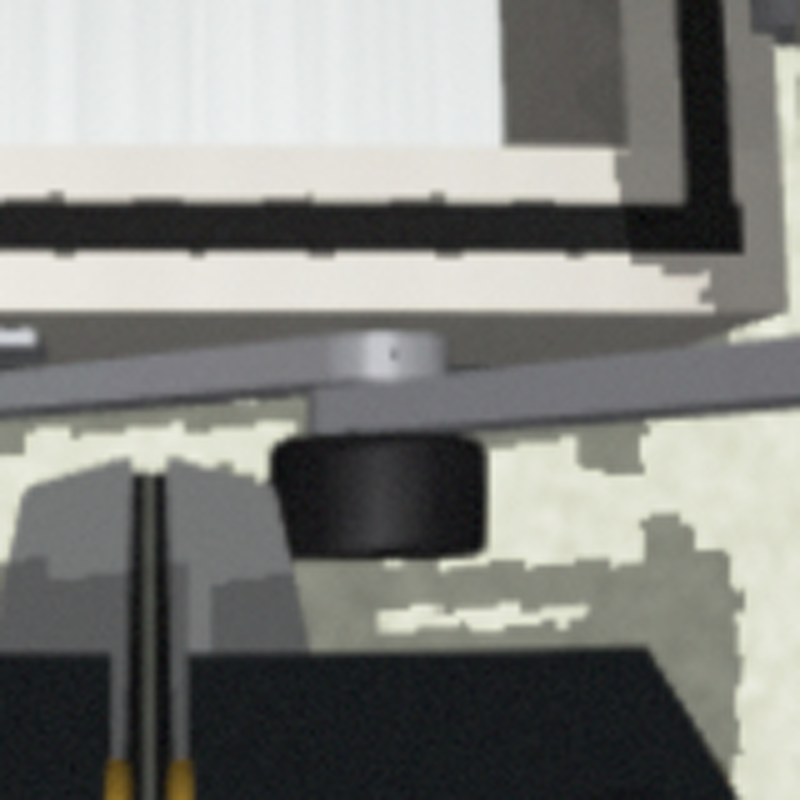

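View pics/top8.png

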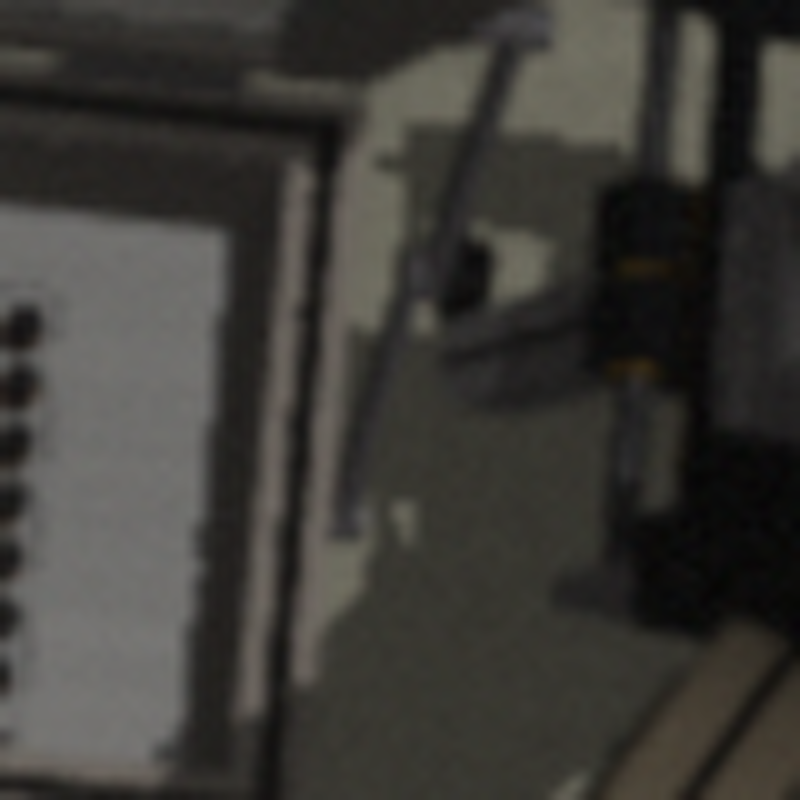

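Contact is good and the links are nearly in line. I continue to the stop.

```bash
python3 -m inch '[{"xyz":[0.07,-0.01,-0.05],"angular":[0,0,0],"gripper":1},{"xyz":[0.07,-0.01,-0.05],"angular":[0,0,0],"gripper":1}]'
python3 -m inch '[{"xyz":[0.05,-0.01,-0.04],"angular":[0,0,0],"gripper":1},{"xyz":[0,0,0],"angular":[0,0,0],"gripper":1}]'
```

```text
time: 15.2
tool_pos: [599.9, -279.0, 127.5]
ee_rot: [-179.8, -20.0, 82.6]
contact_force: [-13.7, -0.1, 11.5]
width: 0.3
time: 15.45
tool_pos: [599.7, -279.8, 125.7]
ee_rot: [-179.6, -20.0, 82.5]
contact_force: [-13.5, 0.2, 10.5]
width: 0.8
```

```bash
python3 -m inch '[{"xyz":[-0.05,0,0.02],"angular":[0,0,0],"gripper":1},{"xyz":[-0.1,0,0.05],"angular":[0,0,0],"gripper":1},{"xyz":[-0.3,-0.1,0.1],"angular":[0,0,0],"gripper":1},{"xyz":[-0.3,-0.3,0.1],"angular":[0,0,0],"gripper":1},{"xyz":[-0.3,-0.4,0.2],"angular":[0,0,0],"gripper":1}]'
python3 - <<'E'
from h import *
np.set_printoptions(precision=1,suppress=True)
t=cam("top"); crop(t,(425,200),40,10,"top9.png")
d=cam("wrist"); cv2.imwrite("pics/w9.png",d["img"][:,:,::-1]);
for n in("box_pivot","elbow","lid_pivot"): print(n,[(np.round(m["centre"],1),round(m["confidence"],2)) for m in robot.mark_of("top",n)],[(np.round(m["centre"],1),round(m["confidence"],2)) for m in robot.mark_of("wrist",n)])
th=np.radians(-7.43);C=(595.5,-80.5)
def W(q): return np.array([C[0]+np.cos(th)*q[0]-np.sin(th)*q[1],C[1]+np.sin(th)*q[0]+np.cos(th)*q[1],q[2]])
for n,q in dict(B=(-5,-188,70),Lmax=(95.2,-188,215),E=(52.2,-192,137),E0=(45,-192,142)).items(): print(n,np.array(proj(t,W(q))),np.array(proj(d,W(q))))
E
```

```text
time: 16.08
tool_pos: [561.5, -312.6, 144.7]
ee_rot: [179.9, -20.0, 82.6]
contact_force: [-0.9, 0.0, 0.5]
width: 0.5
box_pivot [(array([418.2, 221.7]), 0.78), (array([339.5, 296.1]), 0.6), (array([271.4, 304.8]), 0.39)] [(array([319.9, 197.5]), 0.76)]
elbow [(array([430.8, 197.7]), 0.59)] [(array([422.3, 188. ]), 0.79)]
lid_pivot [(array([435.8, 173.4]), 0.59)] [(array([558.5, 135.8]), 0.83), (array([126.9,  51.3]), 0.26)]
B [421.5 221.6] [316.1 206.1]
Lmax [437.9 171.9] [559.3 147. ]
E [430.5 196.2] [416.7 192.5]
E0 [430.7 198.4] [406.5 190.4]
```

View pics/top9.png

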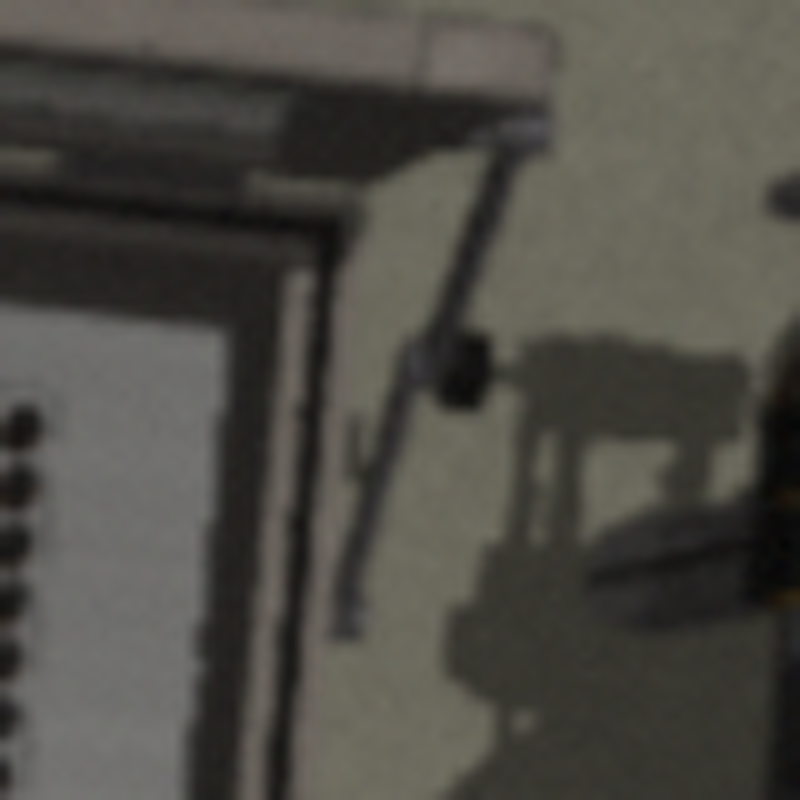

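View pics/w9.png

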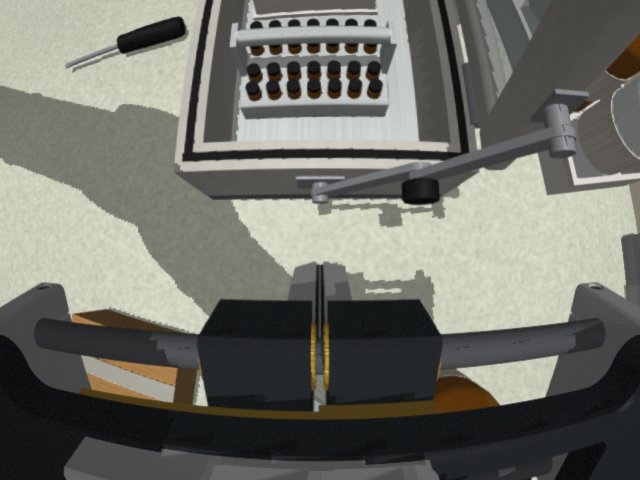

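Stay after release: knob at top px (431,197.5), box pivot (418,222), lid pivot (436,173); wrist: knob (421,189), pivots (320,197)/(558,136). The knob lies where my locked model puts it (offset from pivot 101 px vs 100.6 locked, 90.4 straight), it stopped hard at 17 N, and it stayed. Next I go up and over to the rack.

```bash
python3 -m inch '[{"xyz":[0,0,0.6],"angular":[-0.99,0.13,0],"gripper":1},{"xyz":[0,0,0.6],"angular":[-0.99,0.13,0],"gripper":1},{"xyz":[0,0,0.6],"angular":[-0.99,0.13,0],"gripper":1},{"xyz":[0,0,0.6],"angular":[-0.99,0.13,0],"gripper":1},{"xyz":[0,0.2,0.6],"angular":[0,0,1],"gripper":1}]'
python3 -m inch '[{"xyz":[0.02,0.25,0],"angular":[0,0,1],"gripper":1},{"xyz":[0.02,0.25,0],"angular":[0,0,1],"gripper":1},{"xyz":[0.02,0.25,0],"angular":[0,0,1],"gripper":1},{"xyz":[0.02,0.25,0],"angular":[0,0,1],"gripper":1},{"xyz":[0.02,0.25,0],"angular":[0,0,1],"gripper":1}]'
python3 -m inch '[{"xyz":[0.02,0.25,0],"angular":[0,0,1],"gripper":0},{"xyz":[0.02,0.25,0],"angular":[0,0,1],"gripper":0},{"xyz":[0.02,0.25,0],"angular":[0,0,1],"gripper":0},{"xyz":[0.02,0.25,0],"angular":[0,0,1],"gripper":0},{"xyz":[0.02,0.25,0],"angular":[0,0,1],"gripper":0}]'
python3 -m inch '[{"xyz":[0.02,0.25,0],"angular":[0,0,1],"gripper":-0.06},{"xyz":[0.02,0.25,0],"angular":[0,0,1],"gripper":-0.06},{"xyz":[0.02,0.25,0],"angular":[0,0,1],"gripper":-0.06},{"xyz":[0.02,0.25,0],"angular":[0,0,1],"gripper":-0.06},{"xyz":[0.02,0.25,0],"angular":[0,0,1],"gripper":-0.06}]'
```

```text
time: 17.1
tool_pos: [563.5, -300.2, 264.9]
ee_rot: [-180.0, -0.0, 88.0]
contact_force: [-0.4, -0.2, 0.7]
width: 0.6
time: 17.73
tool_pos: [566.4, -252.3, 264.1]
ee_rot: [180.0, -0.0, 112.9]
contact_force: [-0.6, -0.4, -0.0]
width: 0.5
time: 18.35
tool_pos: [570.3, -202.3, 264.1]
ee_rot: [180.0, -0.0, 137.9]
contact_force: [-0.3, 1.2, 0.9]
width: 45.6
time: 18.98
tool_pos: [574.3, -152.4, 264.1]
ee_rot: [180.0, -0.0, 162.9]
contact_force: [-0.0, 0.5, 0.4]
width: 49.8
```

```bash
python3 -m inch '[{"xyz":[0.02,0.2,-0.2],"angular":[0,0,1],"gripper":-0.06},{"xyz":[0.02,0.2,-0.2],"angular":[0,0,1],"gripper":-0.06},{"xyz":[0,0,-0.3],"angular":[0,0,0],"gripper":-0.06},{"xyz":[0,0,-0.3],"angular":[0,0,0],"gripper":-0.06},{"xyz":[0,0,0],"angular":[0,0,0],"gripper":-0.06}]'
python3 - <<'E'
from h import *
np.set_printoptions(precision=1,suppress=True)
d=cam("wrist"); cv2.imwrite("pics/w10.png",d["img"][:,:,::-1]); t=cam("top"); crop(t,(380,200),80,5,"top10.png")
for n in("rack_center","vial_rack","elbow","lid_pivot","box_pivot"): print(n,[(np.round(m["centre"],1),round(m["confidence"],2)) for m in robot.mark_of("top",n)],[(np.round(m["centre"],1),round(m["confidence"],2)) for m in robot.mark_of("wrist",n)])
E
```

```text
time: 19.6
tool_pos: [574.8, -137.7, 223.0]
ee_rot: [-180.0, -0.2, 172.6]
contact_force: [-0.5, -0.0, 0.5]
width: 49.8
rack_center [(array([372.6, 220.1]), 0.76)] [(array([329.2, 220.5]), 0.74)]
vial_rack [(array([373.6, 218.9]), 0.63)] [(array([324.6, 218.7]), 0.66)]
elbow [(array([197.6, 192.8]), 0.25)] []
lid_pivot [] []
box_pivot [] [(array([190.5, 230.4]), 0.68)]
```

View pics/w10.png

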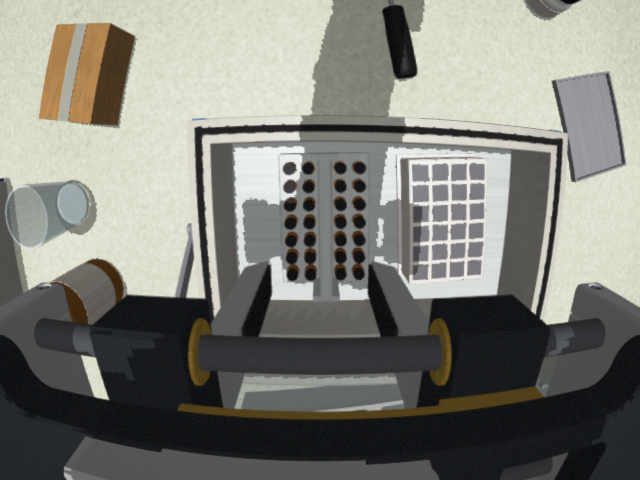

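View pics/top10.png

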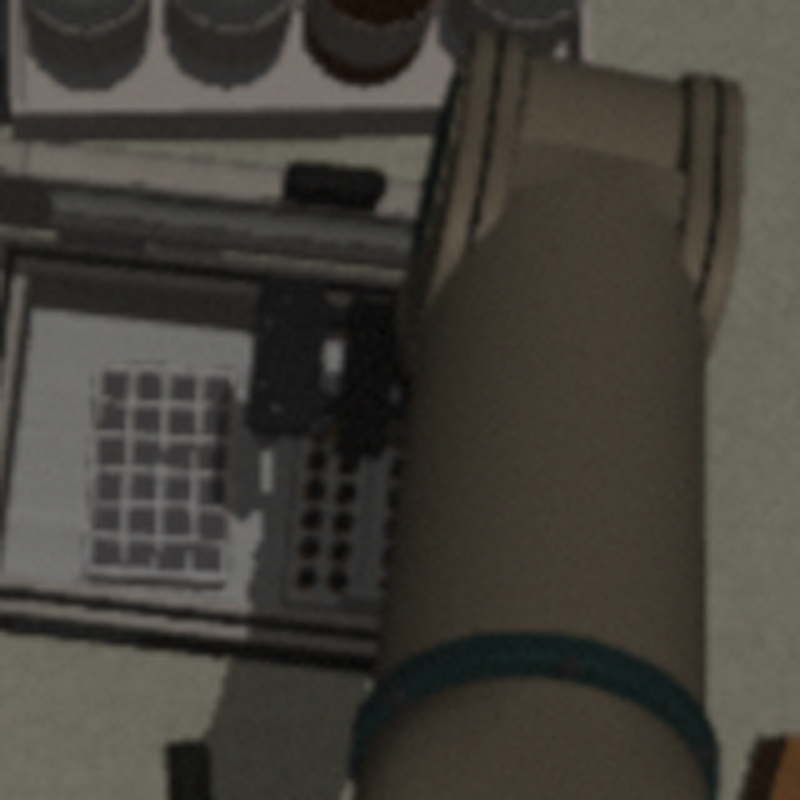

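```bash
python3 - <<'E'
from h import *
np.set_printoptions(precision=1,suppress=True)
d=cam("wrist"); crop(d,(325,220),90,4,"w11.png")
P=[(290,168),(308,168),(340,168),(359,168),(293,273),(310,273),(342,273),(359,273)]
w=np.array([onz(d,p,70) for p in P]);print(w,w.mean(0))
print("rackc by mark",onz(d,(329.2,220.5),62.5))
o=robot.get_obs();print(o["tool_pos"])
for x in (-64,0,64):
    th=np.radians(172.6); print(x)
p=o["tool_pos"].copy(); p[2]=94; print("tcp proj on bar plane",proj(d,p)); p[2]=70; print(proj(d,p))
E
```

```text
[[ 528.5 -158.1   70. ]
 [ 530.7 -142.1   70. ]
 [ 534.3 -113.6   70. ]
 [ 536.4  -96.6   70. ]
 [ 627.4 -169.7   70. ]
 [ 629.4 -153.6   70. ]
 [ 633.4 -123.2   70. ]
 [ 635.6 -107.    70. ]] [ 582. -133.   70.]
rackc by mark [ 582.6 -129.2   62.5]
[ 575.8 -137.5  224.4]
-64
0
64
tcp proj on bar plane (np.float64(319.44781499882384), np.float64(221.6293465300497))
(np.float64(319.4477007620773), np.float64(216.169339226814))
```

View pics/w11.png

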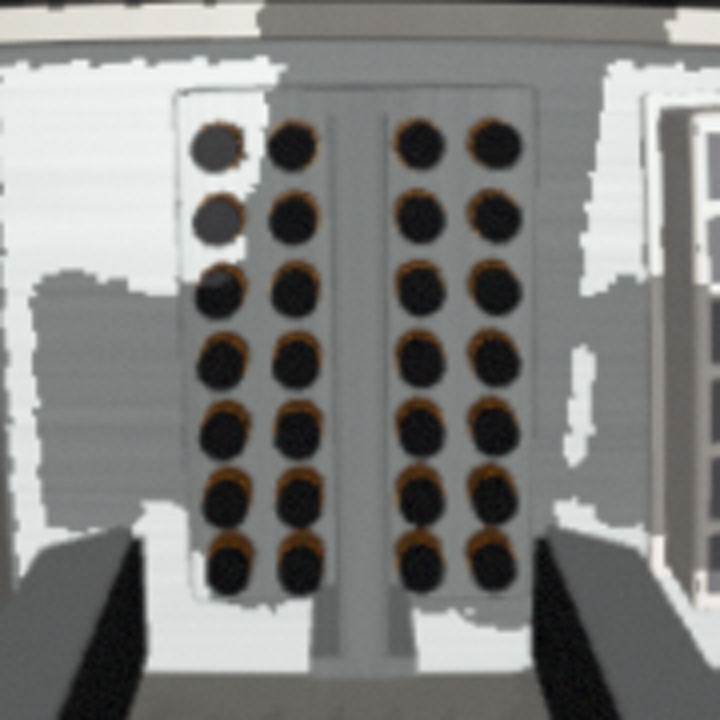

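Wrist crop: 4×7 black caps with the carrying bar at col ≈325 (full picture); the fingers are centred at col 319, so shift ≈+6 mm x, +4.5 mm y, +1°. Then descend.

```bash
python3 -m inch '[{"xyz":[0.15,0.11,0],"angular":[0,0,0.24],"gripper":-0.06},{"xyz":[0,0,-0.7],"angular":[0,0,0],"gripper":-0.06},{"xyz":[0,0,-0.7],"angular":[0,0,0],"gripper":-0.06},{"xyz":[0,0,-0.7],"angular":[0,0,0],"gripper":-0.06},{"xyz":[0,0,-0.3],"angular":[0,0,0],"gripper":-0.06}]'
python3 - <<'E'
from h import *
d=cam("wrist"); cv2.imwrite("pics/w12.png",d["img"][:,:,::-1]); s=cam("scene"); crop(s,(255,200),80,5,"scene12.png")
E
```

```text
time: 20.88
tool_pos: [581.3, -132.5, 126.8]
ee_rot: [180.0, -0.1, 173.9]
contact_force: [-0.2, -0.2, 0.1]
width: 49.8
```

View pics/w12.png

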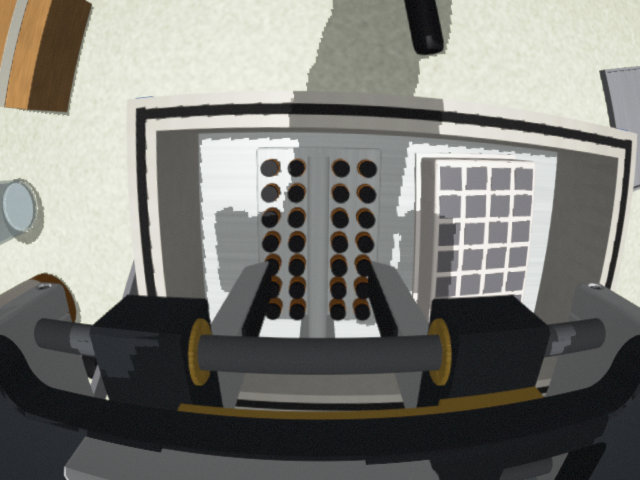

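View pics/scene12.png

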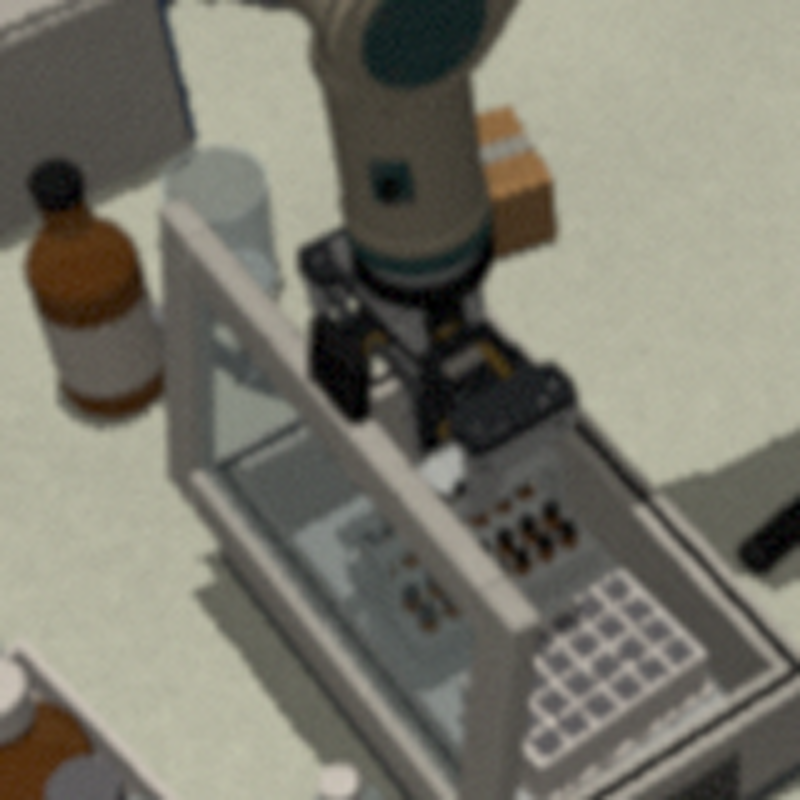

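The bar is centred between the fingers (col 318), and the lid is still up. I descend and grip.

```bash
python3 -m inch '[{"xyz":[0,0,-0.5],"angular":[0,0,0],"gripper":-0.06},{"xyz":[0,0,-0.4],"angular":[0,0,0],"gripper":-0.06},{"xyz":[0,0,-0.25],"angular":[0,0,0],"gripper":-0.06},{"xyz":[0,0,0],"angular":[0,0,0],"gripper":1},{"xyz":[0,0,0],"angular":[0,0,0],"gripper":1}]' 30
python3 -m inch '[{"xyz":[0,0,0],"angular":[0,0,0],"gripper":1},{"xyz":[0,0,0],"angular":[0,0,0],"gripper":1},{"xyz":[0,0,0],"angular":[0,0,0],"gripper":1},{"xyz":[0,0,0],"angular":[0,0,0],"gripper":1}]' 35
```

```text
time: 21.6
tool_pos: [582.2, -133.3, 82.8]
ee_rot: [-180.0, 0.1, 173.8]
contact_force: [-0.0, -0.3, 0.0]
width: 33.1
time: 22.1
tool_pos: [581.9, -133.5, 82.6]
ee_rot: [-180.0, 0.0, 173.8]
contact_force: [-1.2, -0.7, 2.3]
width: 11.1
```

```bash
python3 -m inch '[{"xyz":[0,0,0.15],"angular":[0,0,0],"gripper":1},{"xyz":[0,0,0.3],"angular":[0,0,0],"gripper":1},{"xyz":[0,0,0.4],"angular":[0,0,0],"gripper":1},{"xyz":[0,0,0.4],"angular":[0,0,0],"gripper":1},{"xyz":[0,0,0.4],"angular":[0,0,0],"gripper":1}]'
python3 -m inch '[{"xyz":[0,0,0.4],"angular":[0,0,0],"gripper":1},{"xyz":[0,0,0.4],"angular":[0,0,0],"gripper":1},{"xyz":[0,0,0.4],"angular":[0,0,0],"gripper":1},{"xyz":[0,0,0.3],"angular":[0,0,0],"gripper":1},{"xyz":[0,0,0.1],"angular":[0,0,0],"gripper":1}]'
python3 - <<'E'
from h import *
d=cam("wrist"); cv2.imwrite("pics/w13.png",d["img"][:,:,::-1]); s=cam("scene"); crop(s,(265,190),80,5,"scene13.png")
E
```

```text
time: 22.72
tool_pos: [582.0, -133.2, 149.8]
ee_rot: [-180.0, 0.0, 173.8]
contact_force: [0.2, 0.7, -3.6]
width: 11.5
time: 23.35
tool_pos: [582.2, -133.2, 213.3]
ee_rot: [-180.0, 0.1, 173.8]
contact_force: [0.6, -0.5, -4.3]
width: 11.8
```

View pics/w13.png

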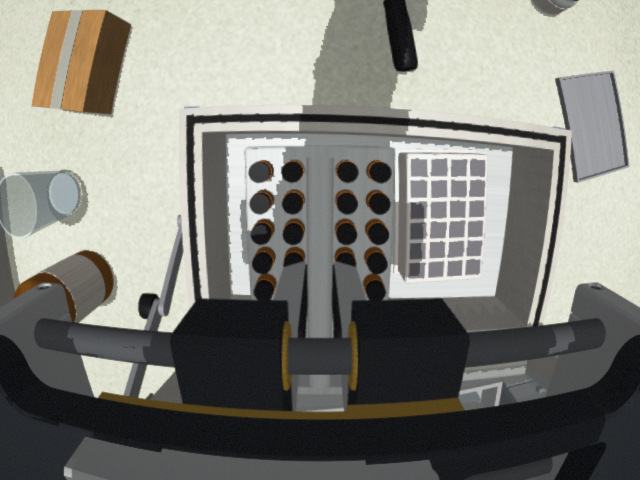

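View pics/scene13.png

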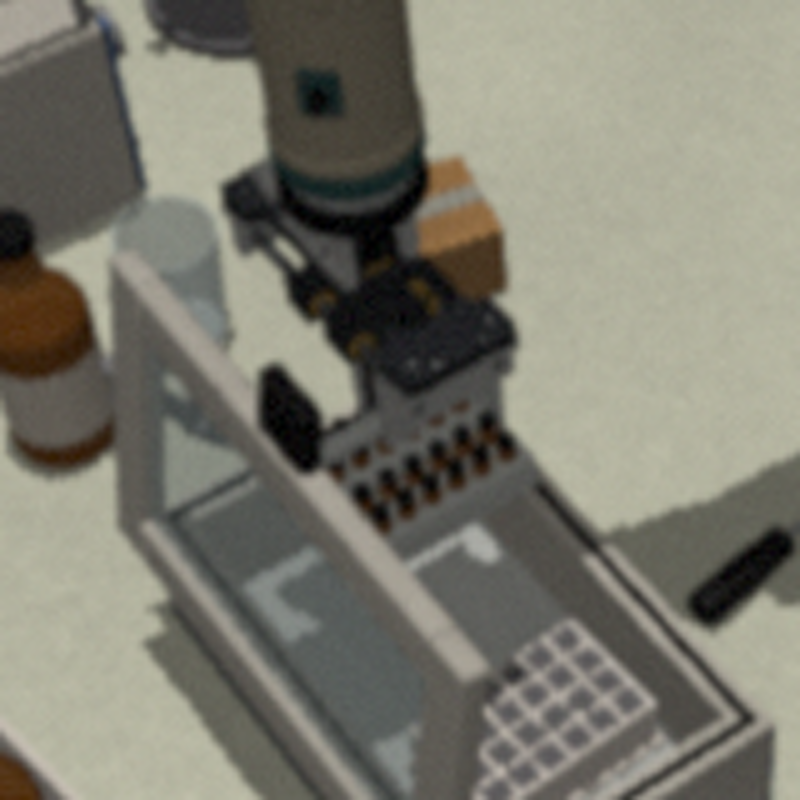

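Rack lifted, level, plate in place, lid up (stay knob at wrist (148,305)). I carry it to the tray at ≈(486,420).

```bash
python3 -m inch '[{"xyz":[-0.15,0.3,0],"angular":[0,0,0],"gripper":1},{"xyz":[-0.15,0.6,0],"angular":[0,0,0],"gripper":1},{"xyz":[-0.15,0.8,0],"angular":[0,0,0],"gripper":1},{"xyz":[-0.15,0.8,0],"angular":[0,0,0],"gripper":1},{"xyz":[-0.15,0.8,0],"angular":[0,0,0],"gripper":1}]'
python3 -m inch '[{"xyz":[-0.15,0.8,0],"angular":[0,0,0],"gripper":1},{"xyz":[-0.15,0.8,0],"angular":[0,0,0],"gripper":1},{"xyz":[-0.15,0.8,0],"angular":[0,0,0],"gripper":1},{"xyz":[-0.15,0.8,0],"angular":[0,0,0],"gripper":1},{"xyz":[-0.15,0.8,0],"angular":[0,0,0],"gripper":1}]'
python3 -m inch '[{"xyz":[-0.15,0.8,0],"angular":[0,0,0],"gripper":1},{"xyz":[-0.15,0.8,0],"angular":[0,0,0.2],"gripper":1},{"xyz":[-0.15,0.8,0],"angular":[0,0,0],"gripper":1},{"xyz":[-0.15,0.8,0],"angular":[0,0,0],"gripper":1},{"xyz":[-0.15,0.8,0],"angular":[0,0,0],"gripper":1}]'
python3 -m inch '[{"xyz":[-0.1,0.8,0],"angular":[0,0,0],"gripper":1},{"xyz":[-0.1,0.8,0],"angular":[0,0,0],"gripper":1},{"xyz":[0,0.5,0],"angular":[0,0,0],"gripper":1},{"xyz":[0,0.2,0],"angular":[0,0,0],"gripper":1},{"xyz":[0,0,0],"angular":[0,0,0],"gripper":1}]'
python3 - <<'E'
from h import *
print(robot.get_obs()["tool_pos"])
d=cam("wrist"); cv2.imwrite("pics/w14.png",d["img"][:,:,::-1]); s=cam("scene"); crop(s,(430,310),110,4,"scene14.png");t=cam("top");cv2.imwrite("pics/top14.png",t["img"][:,:,::-1])
E
```

```text
time: 24.08
tool_pos: [550.4, 0.9, 211.7]
ee_rot: [180.0, -0.1, 173.9]
contact_force: [-0.1, 0.2, -5.2]
width: 11.7
time: 24.7
tool_pos: [520.2, 160.5, 211.8]
ee_rot: [-180.0, -0.1, 173.9]
contact_force: [0.3, -0.0, -4.8]
width: 11.8
time: 25.32
tool_pos: [490.0, 320.1, 211.6]
ee_rot: [-180.0, -0.1, 174.9]
contact_force: [-0.1, 0.1, -5.1]
width: 11.7
time: 25.95
tool_pos: [483.8, 410.2, 211.9]
ee_rot: [-179.9, -0.0, 174.8]
contact_force: [-0.0, -0.9, -4.3]
width: 11.7
[483.81888162 410.16641132 211.94406203]
```

View pics/w14.png

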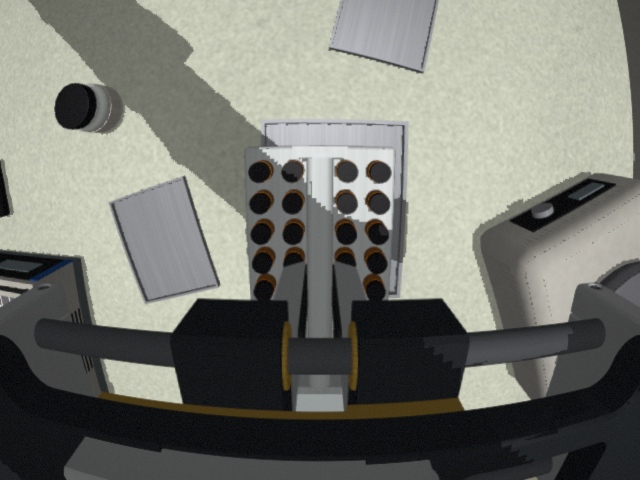

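View pics/top14.png

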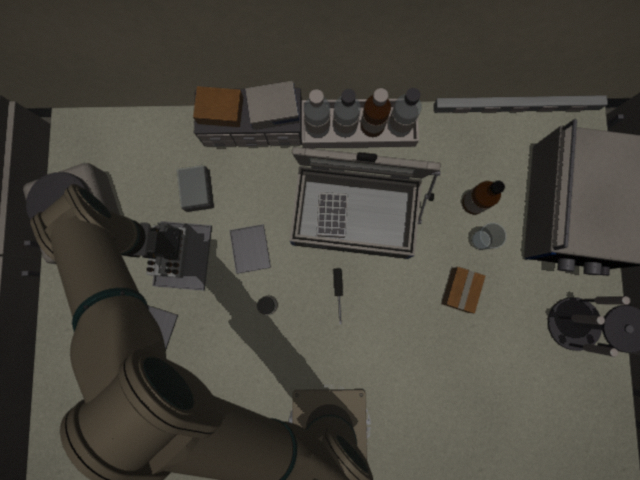

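View pics/scene14.png

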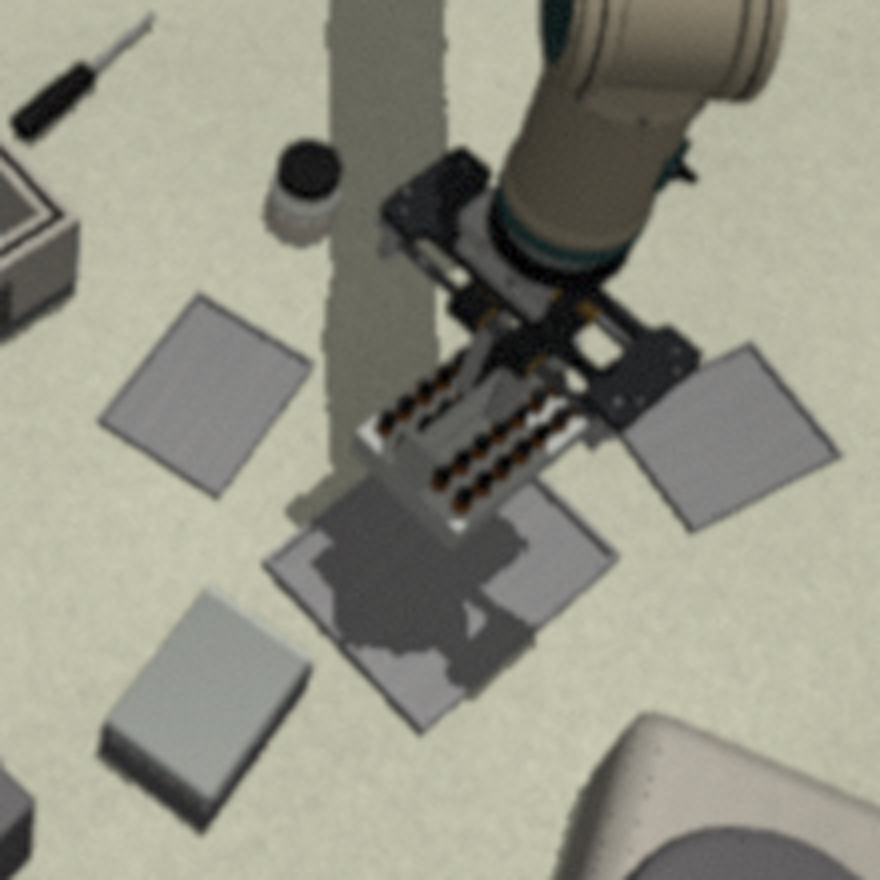

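```bash
python3 - <<'E'
from h import *
d=cam("wrist")
a=onz(d,(263,122),14);b=onz(d,(407,122),14);c=onz(d,(398,295),14)
print(a,b,c,np.linalg.norm(b-a)); x=(c-b);x/=np.linalg.norm(x); print("yaw",np.degrees(np.arctan2(x[1],x[0])),"centre",(a+b)/2+96*np.array([np.cos(np.radians(-5.3)),np.sin(np.radians(-5.3)),0]))
E
```

```text
[390.49639286 360.0628305   14.        ] [402.74396029 506.14831838  14.        ] [590.11020562 487.35726446  14.        ] 146.59799683467406
yaw -5.727072137018554 centre [492.2097476  424.23799804  14.        ]
```

Tray centre by the wrist view ≈(492,424), by the top view (484,418); I take (489,422) and descend.

```bash
python3 -m inch '[{"xyz":[0.13,0.3,0],"angular":[0,0,0],"gripper":1},{"xyz":[0,0,-0.5],"angular":[0,0,0],"gripper":1},{"xyz":[0,0,-0.6],"angular":[0,0,0],"gripper":1},{"xyz":[0,0,-0.6],"angular":[0,0,0],"gripper":1},{"xyz":[0,0,-0.6],"angular":[0,0,0],"gripper":1}]'
python3 -m inch '[{"xyz":[0,0,-0.5],"angular":[0,0,0],"gripper":1},{"xyz":[0,0,-0.4],"angular":[0,0,0],"gripper":1},{"xyz":[0,0,-0.2],"angular":[0,0,0],"gripper":1},{"xyz":[0,0,-0.1],"angular":[0,0,0],"gripper":1},{"xyz":[0,0,0],"angular":[0,0,0],"gripper":1}]'
```

```text
time: 26.78
tool_pos: [489.6, 423.8, 119.7]
ee_rot: [179.9, 0.0, 174.8]
contact_force: [0.8, -0.2, -4.8]
width: 11.9
time: 27.4
tool_pos: [489.2, 423.1, 72.6]
ee_rot: [180.0, 0.0, 174.8]
contact_force: [0.3, -0.4, -4.6]
width: 11.6
```

```bash
python3 -m inch '[{"xyz":[0,0,-0.08],"angular":[0,0,0],"gripper":1},{"xyz":[0,0,-0.08],"angular":[0,0,0],"gripper":1},{"xyz":[0,0,-0.05],"angular":[0,0,0],"gripper":1},{"xyz":[0,0,0],"angular":[0,0,0],"gripper":1}]'
python3 -m inch '[{"xyz":[0,0,-0.05],"angular":[0,0,0],"gripper":1},{"xyz":[0,0,0],"angular":[0,0,0],"gripper":1}]'
```

```text
time: 27.9
tool_pos: [488.8, 422.7, 63.7]
ee_rot: [-180.0, -0.0, 174.8]
contact_force: [0.4, -0.1, -4.1]
width: 11.5
time: 28.15
tool_pos: [488.9, 422.8, 61.8]
ee_rot: [-180.0, -0.0, 174.8]
contact_force: [0.1, 0.2, -4.7]
width: 11.8
```

```bash
python3 -m inch '[{"xyz":[0,0,-0.03],"angular":[0,0,0],"gripper":1},{"xyz":[0,0,0],"angular":[0,0,0],"gripper":1}]'
python3 -m inch '[{"xyz":[0,0,-0.03],"angular":[0,0,0],"gripper":1},{"xyz":[0,0,0],"angular":[0,0,0],"gripper":1}]'
```

```text
time: 28.4
tool_pos: [489.0, 422.8, 61.7]
ee_rot: [180.0, 0.0, 174.8]
contact_force: [-1.7, -2.7, 3.8]
width: 11.7
time: 28.65
tool_pos: [489.0, 422.8, 61.6]
ee_rot: [180.0, 0.0, 174.8]
contact_force: [-4.9, -3.5, 13.1]
width: 11.5
```

Rack is down at TCP z ≈ 61.7, as expected. I relieve the press and look before opening.

```bash
python3 -m inch '[{"xyz":[0,0,0.035],"angular":[0,0,0],"gripper":1},{"xyz":[0,0,0],"angular":[0,0,0],"gripper":1}]'
python3 - <<'E'
from h import *
d=cam("wrist"); cv2.imwrite("pics/w15.png",d["img"][:,:,::-1]); s=cam("scene"); crop(s,(430,330),80,5,"scene15.png")
E
```

```text
time: 28.9
tool_pos: [489.0, 422.8, 61.6]
ee_rot: [180.0, 0.0, 174.8]
contact_force: [-3.3, -3.1, 6.7]
width: 11.5
```

View pics/w15.png

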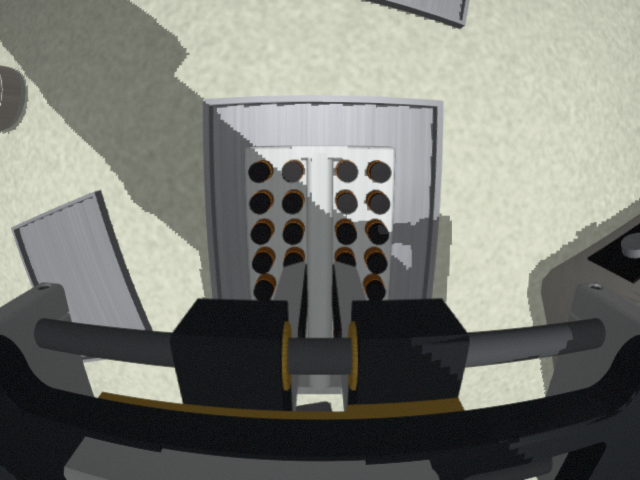

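View pics/scene15.png

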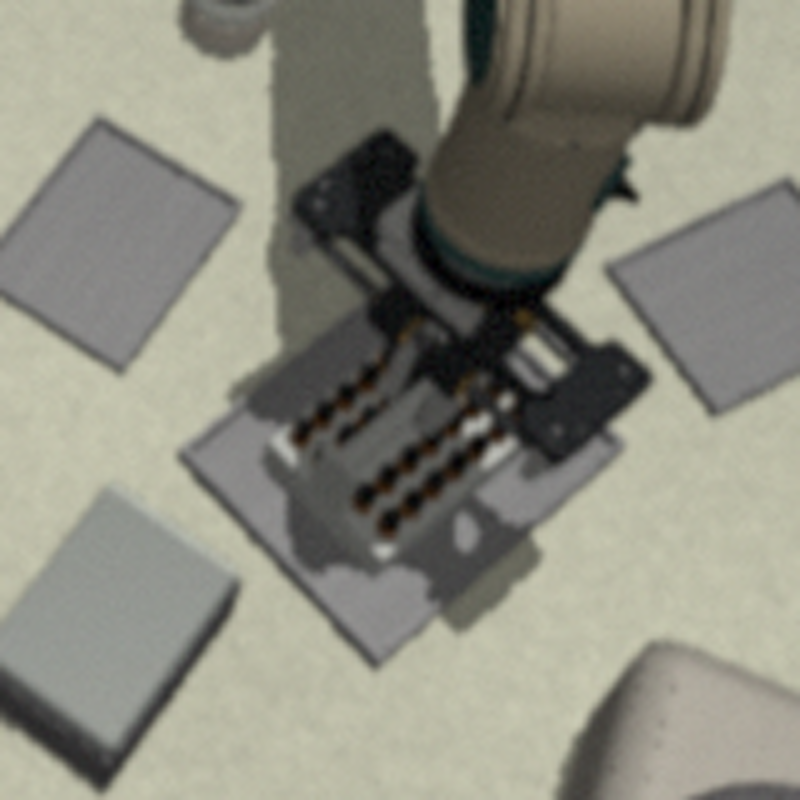

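The rack stands central in the large tray (wrist: tray cols 205–442, rack 247–394). I open partly and retreat upward.

```bash
python3 -m inch '[{"xyz":[0,0,0],"angular":[0,0,0],"gripper":0.5},{"xyz":[0,0,0],"angular":[0,0,0],"gripper":0.3},{"xyz":[0,0,0],"angular":[0,0,0],"gripper":0.1},{"xyz":[0,0,0],"angular":[0,0,0],"gripper":0},{"xyz":[0,0,0],"angular":[0,0,0],"gripper":0}]'
python3 -m inch '[{"xyz":[0,0,0.3],"angular":[0,0,0],"gripper":0},{"xyz":[0,0,0.6],"angular":[0,0,0],"gripper":0},{"xyz":[0,0,0.8],"angular":[0,0,0],"gripper":0},{"xyz":[0,0,0.8],"angular":[0,0,0],"gripper":0},{"xyz":[0,0,0.8],"angular":[0,0,0],"gripper":0}]'
python3 -m inch '[{"xyz":[-0.5,0.3,0.5],"angular":[0,0,0],"gripper":0},{"xyz":[-0.5,0.3,0],"angular":[0,0,0],"gripper":0},{"xyz":[-0.5,0.3,0],"angular":[0,0,0],"gripper":0},{"xyz":[-0.5,0.3,0],"angular":[0,0,0],"gripper":0},{"xyz":[0,0,0],"angular":[0,0,0],"gripper":0}]'
python3 - <<'E'
from h import *
d=cam("wrist"); cv2.imwrite("pics/w16.png",d["img"][:,:,::-1]); s=cam("scene"); cv2.imwrite("pics/scene16.png",s["img"][:,:,::-1]);t=cam("top");crop(t,(395,200),60,6,"top16.png")
for n in("box_pivot","elbow","lid_pivot"): print(n,[(np.round(m["centre"],1),round(m["confidence"],2)) for m in robot.mark_of("top",n)])
c=robot.mark_of("wrist","rack_center"); print(c[0], onz(d,c[0]["centre"],41.5))
c=robot.mark_of("wrist","tray_floor"); print([(x["confidence"], onz(d,x["centre"],4)) for x in c])
E
```

```text
time: 29.62
tool_pos: [489.0, 422.9, 60.9]
ee_rot: [180.0, 0.0, 174.8]
contact_force: [0.0, -0.6, 0.1]
width: 47.0
time: 30.25
tool_pos: [489.1, 422.9, 195.0]
ee_rot: [180.0, 0.0, 174.8]
contact_force: [0.1, -0.4, -0.5]
width: 46.6
time: 30.88
tool_pos: [405.7, 472.6, 212.1]
ee_rot: [-180.0, -0.1, 175.1]
contact_force: [0.8, 0.3, 0.1]
width: 47.0
box_pivot [(array([418.3, 221.2]), 0.91)]
elbow [(array([432. , 196.4]), 0.41)]
lid_pivot [(array([433.8, 171.5]), 0.9), (array([470.1, 206.5]), 0.35), (array([433.6, 196. ]), 0.34)]
{'centre': [280.2, 294.9], 'confidence': 0.65} [486.62029832 425.09251162  41.5       ]
[(0.74, array([271.80052745, 504.44596346,   4.        ])), (0.57, array([506.00844685, 420.79432185,   4.        ])), (0.56, array([507.30695825, 228.47668106,   4.        ]))]
```

View pics/w16.png

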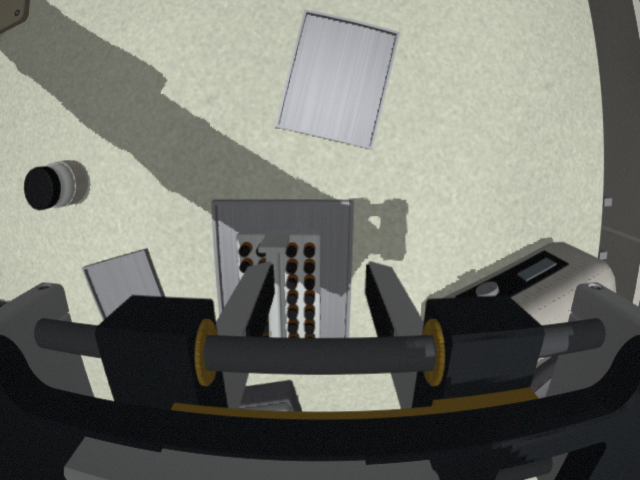

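View pics/top16.png

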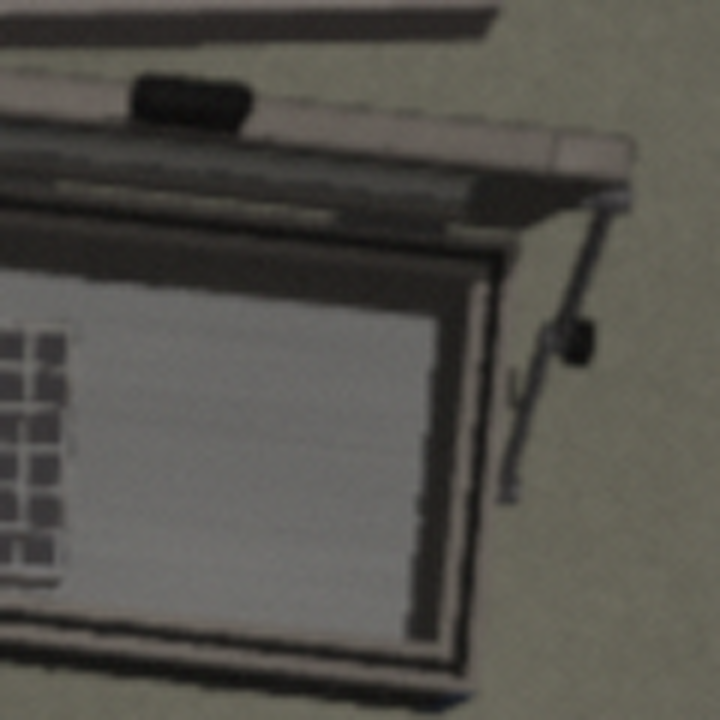

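View pics/scene16.png

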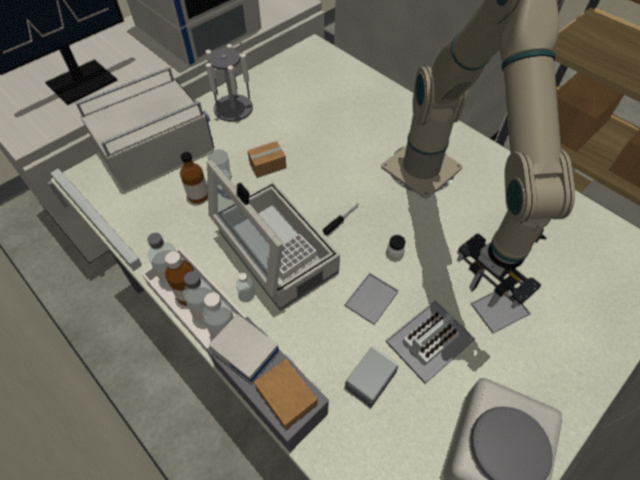

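Rack flat in the tray (scene (430,336)), lid up with the knob unchanged at top px (431,197), plate and bystanders in place, robot clear. I hand in.

```bash
python3 -c "
from station import robot
print(robot.finish_job())"
```

```text
the job is handed in; nothing more can be done
None
```

I did the whole job and handed it in at about 31 s of the 72 s allowed; no verdict is reported.

**What I did**
- I raised the lid by its front tab to about 1.32 rad and released it; it stayed up by itself.
- I pressed the stay's knob through straight with the shut fingers until it stopped hard at about 17 N, slightly over the suggested 15 N.
- I lifted the vial rack by its bar, carried it level to the largest steel tray and set it down with a light press, then opened the gripper and backed away.

**What the last checks showed**
- **Lid and stay:** the lid is up. The knob is still where it was after locking and fits the locked geometry better than the straight one. I had no direct reading of the elbow angle.
- **Rack:** the last pictures show it standing flat in the tray. The rack reads about (487, 425) and the tray middle about (489, 422), against a 40 mm tolerance.
- **Everything else:** the well plate and the other things on the bench look unmoved, and the gripper is clear with no contact force.

**What went wrong or disagreed**
- When I let go of the tab, I set the gripper to about 38 mm, narrower than the tab's 44 mm. It slid off under grip instead of opening first; the lid did not visibly move.
- The wrist and top views of the tray's middle differ by about 8 mm in x and 6 mm in y, so I aimed between them.
- In the last wrist picture the trained network put the tray's middle at x = 506, about 17 mm further back than I used. Part of the tray was hidden by the gripper, and I gave that reading little weight.

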